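Warm the serving slates on the niche's flush warming panel

TASK

Get the warming panel going: first clear everything that stands on its black glass over to the dark wooden board, right way up, the whisk lying flat. Then slide every grey slate along the shelf onto the glass, without lifting them, so that all lie flat, side by side and wholly on it. Last, slide the yellow child-lock cover fully aside and push the green button it was covering right down and let it go; leave the lock open and the other kitchen things where they are.

Things in the scene. Friction and masses are not known exactly. Their poses are not given: they have to be found in the camera images.
- warmer: built-in warming panel, flush with the plaster shelf: square black glass 250 x 250 mm in a 6 mm wide steel rim, its top level with the shelf (z = 0), divided by two thin grey lines into four quarters; origin at the centre of the glass, its x axis pointing away from the robot and its y axis to the left (yaw within 0.06 rad). Along its right side (-y) stands the steel control head, 262 mm long in x, 68 mm wide in y (from y = -131 to -199 mm), 26 mm high.
- lock_tab (a joint): travel of the yellow child-lock cover on the control head: 0 = closed, right over the button, 0.055 m = fully open. It slides along the warmer's +x (away from the robot), takes about 2 N and stays where it is left. The cover is a plate 42 mm (x) by 46 mm (y), underside 33.5 mm and top 37.5 mm above the shelf, with an upright rib across its middle, 10 mm (x) by 34 mm (y), rising 15 mm above the plate, to 52.5 mm above the shelf. Nothing taller stands near it on the head.
- tab_rib (a point): centre of the top of the cover's rib, 52.5 mm above the shelf; closed it is at x = -30, y = -165 mm of the warmer.
- power_button (a joint): depth by which the green button is pressed: 0 = up, 0.005 m = right down (about 4.5 N); it springs back. It can be reached only when the cover is open.
- button_top (a point): centre of the button's round top, diameter 25 mm, 32 mm above the shelf when up; at x = -30, y = -165 mm of the warmer. With the cover fully open its plate edge is 34 mm farther away in x.
- board: dark wooden board, 240 mm (its x) by 200 mm (its y), 12 mm thick, fixed on the shelf to the right; origin at the centre of its underside, its top 12 mm above that.
- slate1: thin round serving slate, dark grey stone, diameter 90 mm, 5 mm thick, about 110 g, lying flat; origin at the centre of its underside. Too wide to grip across and too thin to get under: it slides easily on the polished plaster and on the glass (friction about 0.5) when pressed lightly on top with closed fingertips and dragged, and no edge or step stands in its way at the left, near and far sides of the panel. None if this slate is not there today.
- slate2: another slate like slate1: diameter 90 mm, 5 mm thick, origin at the centre of its underside; None if it is not there today.
- slate3: another slate like slate1: diameter 90 mm, 5 mm thick, origin at the centre of its underside; None if it is not there today.
- slate4: another slate like slate1: diameter 90 mm, 5 mm thick, origin at the centre of its underside; None if it is not there today.
- salt_cellar: red plastic salt cellar with a small white sliding door on top: 52 x 52 mm, 54 mm high, about 120 g; origin at the centre of its underside, sides along its x and y axes.
- jarrito: green glazed clay mug with no lid: belly 62 mm in diameter at 14 to 32 mm height, neck 54 mm at 45 mm, rim 57 mm at 58 mm (its full height), about 160 g; a loop handle sticks out along its +y axis to 51 mm from the centre, so grip the belly across its x axis; origin at the centre of its underside.
- whisk: small flat steel whisk lying flat along its x axis: handle 92 mm long, 15 mm wide, 13 mm high, from x = -84 to +8 mm; flat wire loops 48 mm wide, 3 mm high, on to x = +86 mm. About 60 g, balanced near x = -10 mm. Origin on its underside near the middle.
- molcajete: grey stone molcajete, diameter 150 mm, 85 mm high, with its pestle in it; bystander, origin at the centre of its underside.
- spoon_rest: bamboo spoon rest with a wooden spoon on it, about 170 x 85 mm, under 25 mm high, beyond the panel; bystander, origin near its middle, on its underside.
- salsa_bowl: small terracotta bowl, diameter 84 mm, 40 mm high; bystander, origin at the centre of its underside.
- bean_jar: amber glass jar, diameter 76 mm, 130 mm high; bystander, origin at the centre of its underside.
- oil_bottle: green glass bottle, diameter 60 mm, 200 mm high; bystander, origin at the centre of its underside.
Mind the look-alikes: they are no part of the job. Several things look just like the salt_cellar: the one meant starts farthest to the robot's right.

How it is judged (in metres and radians):
On the way, in this order (a step that is already met when the one before it is completed fails the run):
1. everything that stood on the panel is on the wooden board, upright and let go (x of salt_cellar in the frame of board between -0.12 and 0.12 m and y of salt_cellar in the frame of board between -0.1 and 0.1 m and height (world z) of salt_cellar between 0.008 and 0.018 m and angle between each of salt_cellar, jarrito, whisk's own z axis and vertical below 0.15 rad and contact force between the fingers and salt_cellar below 0.1 N and x of jarrito in the frame of board between -0.12 and 0.12 m and y of jarrito in the frame of board between -0.1 and 0.1 m and height (world z) of jarrito between 0.008 and 0.018 m and contact force between the fingers and jarrito below 0.1 N and x of whisk in the frame of board between -0.12 and 0.12 m and y of whisk in the frame of board between -0.1 and 0.1 m and height (world z) of whisk between 0.008 and 0.018 m and contact force between the fingers and whisk below 0.1 N), for 0.2 s.
2. every slate lies flat and wholly on the glass, let go (x of slate1 in the frame of warmer between -0.085 and 0.085 m and y of slate1 in the frame of warmer between -0.085 and 0.085 m and height (world z) of each of slate1, slate2, slate3, slate4 below 0.004 m and angle between each of slate1, slate2, slate3, slate4's own z axis and vertical below 0.05 rad and contact force between the fingers and slate1 below 0.1 N and x of slate2 in the frame of warmer between -0.085 and 0.085 m and y of slate2 in the frame of warmer between -0.085 and 0.085 m and contact force between the fingers and slate2 below 0.1 N and x of slate3 in the frame of warmer between -0.085 and 0.085 m and y of slate3 in the frame of warmer between -0.085 and 0.085 m and contact force between the fingers and slate3 below 0.1 N and x of slate4 in the frame of warmer between -0.085 and 0.085 m and y of slate4 in the frame of warmer between -0.085 and 0.085 m and contact force between the fingers and slate4 below 0.1 N), for 0.2 s.
3. with the child lock fully open the button is pressed down (value of joint lock_tab above 0.045 m and value of joint power_button above 0.0035 m), for 0.05 s.
At the end, for the whole second after the job is handed in: Every slate flat on the glass, centre within 85 mm of the glass centre in the panel's x and y; salt cellar, jarrito and whisk on the board (centre over it, tilt under 0.15 rad); lock cover open 45 mm or more, button up again; all let go (all of step 1 and all of step 2 and value of joint lock_tab above 0.045 m and value of joint power_button below 0.001 m); the robot touches nothing.
It fails at once if the button is pressed while something still stands on the glass (value of joint power_button above 0.0035 m and ((x of salt_cellar in the frame of warmer between -0.13 and 0.13 m and y of salt_cellar in the frame of warmer between -0.13 and 0.13 m) or (x of jarrito in the frame of warmer between -0.13 and 0.13 m and y of jarrito in the frame of warmer between -0.13 and 0.13 m) or (x of whisk in the frame of warmer between -0.13 and 0.13 m and y of whisk in the frame of warmer between -0.13 and 0.13 m))).
It fails at once if a slate is lifted more than 3 cm instead of slid (height (world z) of any of slate1, slate2, slate3, slate4 above 0.03 m).
It fails at once if the jarrito is tipped over (angle between jarrito's own z axis and vertical above 0.8 rad).
It fails at once if another kitchen thing is moved more than 3 cm (distance of any of molcajete, spoon_rest, salsa_bowl, bean_jar, oil_bottle from where it was at the start of the episode above 0.03 m).
Of slate1, slate2, slate3, slate4 only 2 to 4 are there at a start; the rules pass over those that are not, and their reading is None.
At some moment in a run one of slate1, slate2, slate3, slate4, salt_cellar may be knocked a few centimetres aside while the robot is not near it.
It also fails if it takes over 210 s, if anything falls off the work surface, if the arm or the gripper's body presses on something with over 40 N, if the wrist force passes 120 N, or if a joint passes its speed limit or range.

ROBOT

A 6-joint arm with a two-finger parallel gripper is mounted at the origin on the work surface. World frame = base frame: x ahead of the robot, y to its left, z up, the work surface at z = 0. Lengths are in mm, angles in rad, forces in N, time in s.
With the tool pointing down it reaches from about 375 to 750 mm from the base axis. Payload 9 kg.
Tool frame: the origin (TCP) lies between the finger pads; the fingertips stand 14 mm ahead of it and the grasp point (between the pads) lies 5 mm behind it; x points along the fingers, z is the direction in which the jaws open and shut, and the axes are right-handed (so a half turn about x gives the same grasp; the last joint's range is limited). The gripper opens to 85 mm and grips with 20 to 120 N. Pads are 22 mm wide; open, the fingers measure 114 mm over their backs; the gripper's body (76 mm by 85 mm) begins 54 mm behind the grasp point. The pads swing forward as they close: fully open they stand 13 mm farther back than shut.
Start: joints at [-1.556, 0.104, 0.097, 1.564, 0, 1.353], TCP at [138.429, -583.846, 215.431] pointing down, gripper open.
Joint ranges: [-2.99, 2.99], [-0.84, 1.86], [-1.1, 1.16], [-1.84, 2.11], [-1.51, 1.56], [-3.14, 3.14]. Speed limits (rad/s): [2.22, 2.22, 2.57, 3.14, 3.14, 3.14].

INTERFACE

Orientations are given as a 3x3 rotation matrix whose columns are the frame's x, y, z axes.
In Python, from plant import * gives the robot as it stands. The module is installed in compiled form; this text tells all that it offers.
- The arm moves only by the tool apply_moves, never from a script. Its argument "steps" is a list of rows, each an object with "claw": the opening, from -1 (shut) to 1 (fully open); "delta_pos": the shift along the tool's x, y, z normalised to -1 to 1, where 1 is 0.12 m, a list of three; "angular": the turn, a rotation vector about the tool's x, y, z normalised to -1 to 1, where 1 is 180 degrees, a list of three. A call has 1 to 8 rows; each row is the pose to reach, as a shift and turn from the pose measured when the call began, along the tool's axes at that moment, turning the shorter way round; what a row does not reach only later rows make up. A row lasts 1/10 s, in which the tool goes at most 50 mm and 8.59 degrees, less where a joint would pass 70% of its speed; a pose out of reach is approached as far as the arm can. A call with a number of a shift or a turn outside -1 to 1 is refused whole. A call with a gripper value outside its range is refused whole. The fingers move at their own pace and stop on an object; "force" is the grip in N (left out, the last holds). Time passes only in rows, so rows that repeat a pose let the fingers close. It gives the time, the measured TCP pose, the force and the opening at its end, in the units of the state.
- observe(): the state, without advancing time (a new reading comes with each control period).
- grab_frame(name): name is "scene" or "top"; returns (picture, depth): 480x640x3 uint8, red, green, blue; 480x640 float32, mm along the optical axis (not along the pixel's ray), 0 where there is no reading.
- camera_model(name): a dict with "K" (3x3 intrinsics, pixels), "distortion" ([k1, k2, p1, p2, k3] as OpenCV has them; the pictures are not rectified), "cam_to_world" (4x4, takes a point from camera to world coordinates). Camera axes: x right, y down, z forward; pixel columns grow to the right and rows downward; lengths in mm; the calibration is good to about 2 mm. A picture is of the moment at which its call begins. camera_model takes no time and is no camera call.
- close_job(): hands the job in, once; it reports no verdict.
The state is a dict: "clock": time; "joint_pos": joint angles; "joint_velocities": joint speeds; "tau": joint torques, N m; "tcp_pos": TCP position; "tcp_rot": TCP orientation; "force": force on the tool from outside, world axes, zero at the start; "torque": the same for the moment, N m; "gripper_width": opening from 0.0 (shut) to 1.0 (fully open).
Only numpy, scipy, OpenCV 4.12 (cv2) and the standard library are available. Lean on these libraries where they do the work, as an engineer would, in place of code of your own. Each camera call takes 0.05 s, during which the arm holds its last target.

## Working session

There is one attempt and no reset: what is moved stays moved. The work goes in short steps, Python scripts to look and compute and a tool call to move; the robot and the scene stay as the last step left them, time stands still between calls to the robot, and variables do not carry over. Pictures are saved under pics/ and viewed, and the job is handed in when it is done.

Besides the shell and the picture viewer there is one more tool, called after "Call:" by a JSON object that holds its "api" and its "payload". apply_moves: Moves the arm, as the interface text tells. Its arguments: {"type":"object","properties":{"steps":{"type":"array","items":{"type":"object","properties":{"claw":{"type":"number"},"delta_pos":{"type":"array","items":{"type":"number"}},"angular":{"type":"array","items":{"type":"number"}}}}},"force":{"type":"number"}},"required":["steps"]}

```bash
ls; mkdir -p pics; python3 - <<'E'
from plant import *
import cv2,numpy as np
np.set_printoptions(precision=4,suppress=True)
for n in ["scene","top"]:
    p,d=grab_frame(n); cv2.imwrite(f"pics/{n}0.png",p[:,:,::-1]); np.save(f"pics/{n}0d.npy",d); np.save(f"pics/{n}0p.npy",p)
    print(camera_model(n), (d==0).mean())
print(observe())
E
```

```text
pics
{'K': array([[586.9369,   0.    , 324.5175],
       [  0.    , 586.9369, 234.7154],
       [  0.    ,   0.    ,   1.    ]]), 'distortion': array([-0.0639,  0.    ,  0.    ,  0.    ,  0.    ]), 'cam_to_world': array([[  -0.2378,    0.6754,   -0.6981, 1372.2988],
       [   0.9713,    0.1581,   -0.178 ,  239.2594],
       [  -0.0099,   -0.7203,   -0.6936,  905.3527],
       [   0.    ,    0.    ,    0.    ,    1.    ]])} 0.004208984375
{'K': array([[556.7172,   0.    , 332.5691],
       [  0.    , 556.7172, 240.3226],
       [  0.    ,   0.    ,   1.    ]]), 'distortion': array([-0.1548,  0.    ,  0.    ,  0.    ,  0.    ]), 'cam_to_world': array([[   0.0251,   -0.9947,    0.0999,  443.6593],
       [  -0.9997,   -0.0252,    0.0002,   18.7584],
       [   0.0023,   -0.0999,   -0.995 , 1186.8016],
       [   0.    ,    0.    ,    0.    ,    1.    ]])} 0.004036458333333334
{'clock': 0.1, 'joint_pos': array([-1.5557,  0.1046,  0.0965,  1.5639, -0.    ,  1.3531]), 'joint_velocities': array([ 0.0004, -0.0024,  0.0019, -0.0011, -0.    , -0.0016]), 'tau': array([  0.0073, -55.8211,  50.4716,   0.0133,  -0.0002,   0.    ]), 'tcp_pos': array([ 138.4313, -583.4712,  214.6964]), 'tcp_rot': array([[-0.    ,  0.973 ,  0.2307],
       [ 0.0012,  0.2307, -0.973 ],
       [-1.    ,  0.0003, -0.0012]]), 'force': array([-0.3818,  0.0482,  0.5503]), 'torque': array([ 0.0268,  0.0374, -0.0115]), 'gripper_width': 0.9975470818315813}
```

View pics/scene0.png

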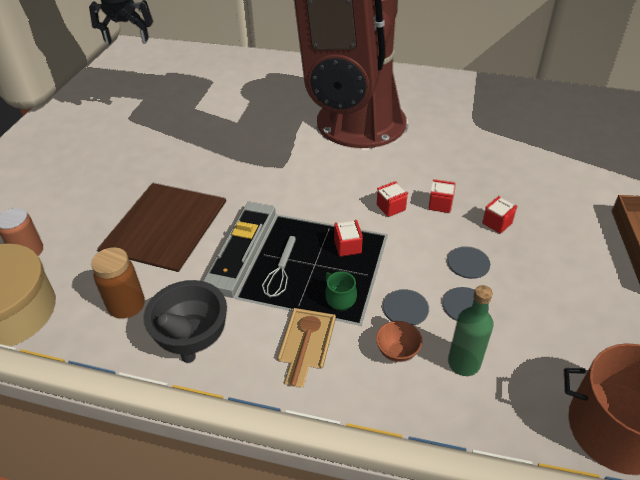

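View pics/top0.png

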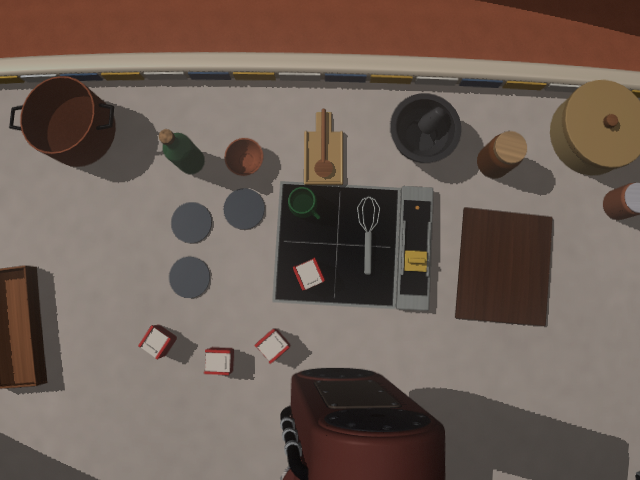

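The scene view shows the panel with the whisk, one red cellar and the green mug. The top view has the panel at about (337,244), the board at (505,266), the whisk at (368,235), the cellar at (309,274) and the mug at (302,201). It also shows three slates at (191,222), (244,208) and (189,277), with three look-alike cellars to the left.

```bash
cat > h.py <<'E'
from plant import *
import cv2,numpy as np
np.set_printoptions(precision=4,suppress=True)
def snap(n,tag):
    p,d=grab_frame(n); cv2.imwrite(f"pics/{n}_{tag}.png",p[:,:,::-1]); return p,d
def ray(n,px):
    c=camera_model(n);q=cv2.undistortPoints(np.array(px,float).reshape(-1,1,2),c["K"],np.array(c["distortion"])).reshape(-1,2)
    T=c["cam_to_world"];D=np.c_[q,np.ones(len(q))]@T[:3,:3].T
    return T[:3,3],D
def onz(n,px,z):
    o,D=ray(n,px); return (o+D*((z-o[2])/D[:,2])[:,None])[:,:2]
def proj(n,P):
    c=camera_model(n);T=np.linalg.inv(c["cam_to_world"])
    return cv2.projectPoints(np.array(P,float).reshape(-1,3),cv2.Rodrigues(T[:3,:3])[0],T[:3,3],c["K"],np.array(c["distortion"]))[0].reshape(-1,2)
def blobs(m,amin=80,roi=None):
    m=m.astype(np.uint8)
    if roi is not None:
        k=np.zeros_like(m);x0,y0,x1,y1=roi;k[y0:y1,x0:x1]=1;m=m*k
    cs,_=cv2.findContours(m,cv2.RETR_EXTERNAL,cv2.CHAIN_APPROX_NONE)
    return [c for c in cs if cv2.contourArea(c)>amin]
def hsv(p): return cv2.cvtColor(p,cv2.COLOR_RGB2HSV).astype(int)
def slates(p,n="top",roi=(120,150,420,330)):
    h=hsv(p); out=[]
    m=(h[:,:,2]<100)&(h[:,:,2]>40)&(h[:,:,1]<60)
    m=cv2.morphologyEx(m.astype(np.uint8),cv2.MORPH_OPEN,np.ones((5,5)))
    for c in blobs(m,400,roi):
        W=onz(n,c[:,0],5); (cx,cy),r=cv2.minEnclosingCircle(W.astype(np.float32))
        out.append((np.round([cx,cy,r],1),cv2.contourArea(c)))
    return out
E
python3 - <<'E'
from h import *
p=np.load("pics/top0p.npy");h=hsv(p)
for x,y in [(191,222),(244,208),(320,220),(500,270),(415,262),(302,201),(309,274),(150,330),(368,260)]: print((x,y),h[y,x])
print(slates(p))
# board
m=(h[:,:,2]<100)&(h[:,:,1]>90)
for c in blobs(m,3000,(450,190,570,340)):
    r=cv2.minAreaRect(onz("top",c[:,0],12).astype(np.float32)); print("board",r)
m=h[:,:,2]<40
for c in blobs(cv2.morphologyEx(m.astype(np.uint8),cv2.MORPH_CLOSE,np.ones((9,9))),3000,(265,175,398,315)):
    r=cv2.minAreaRect(onz("top",c[:,0],0).astype(np.float32)); print("glass",r); print(cv2.boxPoints(r))
m=(h[:,:,0]>20)&(h[:,:,0]<32)&(h[:,:,1]>180)&(h[:,:,2]>100)
for c in blobs(m,100,(395,180,440,320)):
    print("tab",cv2.minAreaRect(onz("top",c[:,0],37.5).astype(np.float32)))
m=(h[:,:,1]<60)&(h[:,:,2]>170)
for c in blobs(m,100,(130,250,330,380)):
    print("salt top",cv2.minAreaRect(onz("top",c[:,0],54).astype(np.float32)),c[:,0].mean(0))
E
python3 -c "
import cv2
a=cv2.imread('pics/top0.png')
cv2.imwrite('pics/c0.png',cv2.resize(a[175:315,265:445],None,fx=4,fy=4,interpolation=cv2.INTER_CUBIC))"
```

```text
(191, 222) [108  16  79]
(244, 208) [114  17  75]
(320, 220) [20 31 25]
(500, 270) [  9 125  59]
(415, 262) [ 21 158 129]
(302, 201) [60 74 48]
(309, 274) [ 16  25 171]
(150, 330) [  1 174 145]
(368, 260) [ 30   9 117]
[(array([475.8, 321.5,  47.2]), 1330.5), (array([593.6, 323.4,  47.2]), 1324.0), (array([691.2, 265.4, 133. ]), 3755.5), (array([720.7, 456.2,  52.8]), 822.5)]
board ((514.6337890625, -351.20867919921875), (198.5107421875, 236.50083923339844), 85.76123809814453)
glass ((555.8887329101562, 4.4392852783203125), (257.36016845703125, 247.5373992919922), 88.1795883178711)
[[ 428.0947 -120.2441]
 [ 675.5072 -128.1076]
 [ 683.6827  129.1227]
 [ 436.2703  136.9862]]
salt top ((303.4737548828125, 247.199462890625), (32.53143310546875, 45.26493453979492), 1.8079484701156616) [217.     361.8919]
salt top ((340.18157958984375, 136.59478759765625), (34.82844924926758, 46.38407897949219), 42.187137603759766) [271.377 345.623]
salt top ((343.5110778808594, 376.3048095703125), (33.48196792602539, 33.88151168823242), 59.4981803894043) [156.2037 339.7222]
salt top ((487.88800048828125, 66.02226257324219), (46.54499435424805, 34.730445861816406), 24.75251579284668) [308.8    273.5286]
```

View pics/c0.png

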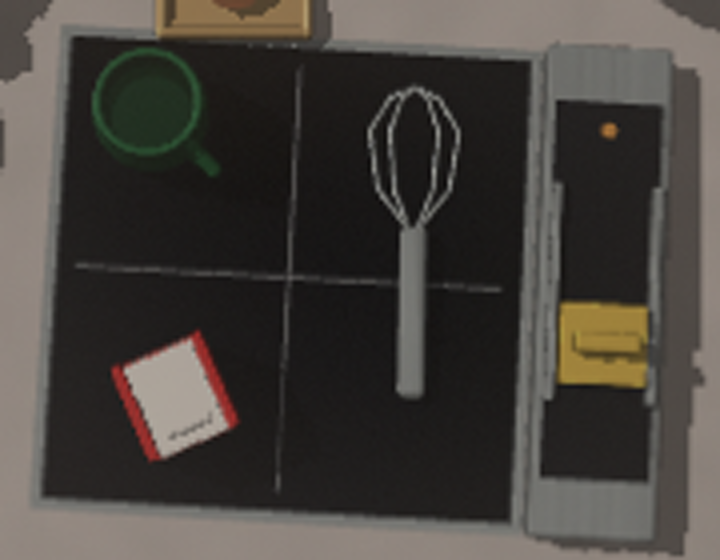

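```bash
python3 - <<'E'
from h import *
C=lambda l:np.array(l,float)/4+[265-.375,175-.375]
g=onz("top",C([(70,37),(531,60),(512,522),(42,495)]),0); print("glass",g,g.mean(0))
L=onz("top",C([(290,276),(301,66),(278,492),(77,265),(501,290)]),0);print("lines",L)
for a,b in [(2,1)]:
    v=L[a+0]*-1+L[b];print("yaw xline",np.arctan2(v[1],v[0]))
v=L[3]-L[4];print("yaw yline",np.arctan2(-v[0],v[1]))
v=g[0]+g[1]-g[2]-g[3];print(np.arctan2(v[1],v[0]))
s=onz("top",C([(113,367),(200,333),(238,424),(153,460)]),54);print("salt",s,s.mean(0)); 
for i in range(4):
  v=s[(i+1)%4]-s[i];print(np.linalg.norm(v),np.degrees(np.arctan2(v[1],v[0])))
print("mug rim",onz("top",C([(147,103)]),58),onz("top",C([(93,103),(201,103),(147,49),(147,157)]),58),"handle",onz("top",C([(213,170)]),40))
w1=onz("top",C([(410,396)]),10)[0];w2=onz("top",C([(415,87)]),3)[0];n=onz("top",C([(412,228)]),8)[0]
print("whisk",w1,w2,n,np.linalg.norm(w2-w1))
p,d=np.load("pics/top0p.npy"),np.load("pics/top0d.npy");h=hsv(p)
m=((h[:,:,2]<100)&(h[:,:,2]>40)&(h[:,:,1]<60)).astype(np.uint8);m=cv2.morphologyEx(m,cv2.MORPH_OPEN,np.ones((9,9)))
for c in blobs(m,300,(120,150,272,330)):
    W=onz("top",c[:,0],5).astype(np.float32);print("slate",cv2.fitEllipse(W),len(c))
tab=C([(560,302),(648,307),(646,388),(558,383)]);t=onz("top",tab,37.5);print("tab",t,t.mean(0))
r=onz("top",C([(573,330),(640,335),(640,345),(573,343)]),52.5);print(r.mean(0))
# bystanders rough
for nm,px,z in [("bowl",(244,157),40),("bottle base",(188,160),20),("spoonrest BL",(304,184),10),("spoonrest BR",(342,184),10),("molca",(426,128),85),("jar top",(508,148),130),("salt3",(156,340),54)]: print(nm,onz("top",[px],z))
E
```

```text
glass [[ 683.138   131.53  ]
 [ 676.9358 -118.8382]
 [ 427.6052 -112.1589]
 [ 435.6757  138.0108]] [555.8387   9.6359]
lines [[ 555.9654    9.0591]
 [ 670.2109    5.8691]
 [ 440.6193   12.6146]
 [ 558.9864  123.3464]
 [ 551.2839 -104.201 ]]
yaw xline -0.02937181306074177
yaw yline -0.033837039889625595
-0.02648394256512199
salt [[502.022   98.4873]
 [520.5148  54.6536]
 [474.6898  34.065 ]
 [455.3136  76.7161]] [488.1351  65.9805]
47.574943752917854 -67.12580047841512
50.237626884634764 -155.80618468084634
46.84606059112745 114.4321144798591
51.5330797498081 24.990653562652742
mug rim [[637.8525  85.1331]] [[637.1865 112.9098]
 [638.533   57.3891]
 [666.0627  86.0406]
 [609.8261  84.2431]] handle [[606.5021  50.7485]]
whisk [492.9212 -55.8342] [659.7649 -55.8613] [582.5552 -55.2977] 166.84373044215934
slate ((475.27764892578125, 322.5288391113281), (87.17345428466797, 90.8626708984375), 156.8023681640625) 121
slate ((593.3381958007812, 323.9980163574219), (86.85530090332031, 91.83617401123047), 157.5588836669922) 120
slate ((690.8175048828125, 249.78903198242188), (172.83787536621094, 227.5438690185547), 142.86192321777344) 355
slate ((724.5648803710938, 462.91363525390625), (68.14966583251953, 94.05640411376953), 30.62071990966797) 115
tab [[ 542.3929 -131.1637]
 [ 540.9109 -177.2551]
 [ 498.7456 -176.638 ]
 [ 500.2967 -130.6952]] [ 520.5865 -153.938 ]
[ 523.0588 -153.4269]
bowl [[731.2944 210.8918]]
bottle base [[727.7473 336.5482]]
spoonrest BL [[681.9445  83.458 ]]
spoonrest BR [[683.9899   1.775 ]]
molca [[ 790.9303 -167.0356]]
jar top [[ 742.5096 -324.1576]]
salt3 [[342.8621 375.7811]]
```

```bash
cat >> h.py <<'E'
from scipy.spatial.transform import Rotation as R
def goal(jaw):
    a=np.radians(jaw);z=np.array([np.cos(a),np.sin(a),0]);x=np.array([0,0,-1.]);return np.c_[x,np.cross(z,x),z]
def go(x,y,z,jaw=None):
    o=observe();Rc=o["tcp_rot"];
    d=Rc.T@(np.array([x,y,z])-o["tcp_pos"])/120
    G=Rc if jaw is None else goal(jaw)
    a=R.from_matrix(Rc.T@G).as_rotvec()/np.pi
    print("at",o["tcp_pos"].round(1),"jaw",np.degrees(np.arctan2(Rc[1,2],Rc[0,2])).round(1),"F",o["force"].round(1),"w",round(o["gripper_width"],3),"t",o["clock"])
    print("delta",d.round(3),"ang",a.round(4))
def tool(v): # world shift mm -> normalised tool shift
    return (observe()["tcp_rot"].T@np.array(v,float)/120).round(3)
E
python3 - <<'E'
from h import *
go(488,66,150,-65.5); print(onz("top",[(244,208.5)],5))
E
```

```text
at [ 138.4 -583.5  214.7] jaw -76.7 F [-0.4  0.   0.6] w 0.998 t 0.1
delta [ 0.546  4.083 -4.593] ang [-0.062  -0.0004 -0.0001]
[[626.374  211.4947]]
```

Call:
{"api": "apply_moves", "payload": {"steps": [{"delta_pos": [0, 0.35, -0.2], "angular": [-0.03, 0, 0], "claw": 1}, {"delta_pos": [0, 0.7, -0.5], "angular": [-0.062, 0, 0], "claw": 1}, {"delta_pos": [0, 1, -0.8], "angular": [-0.062, 0, 0], "claw": 1}, {"delta_pos": [0, 1, -1], "angular": [-0.062, 0, 0], "claw": 1}], "force": 40}}

```text
clock: 0.5
tcp_pos: [229.8, -436.3, 214.5]
tcp_rot: [[0.001, 0.909, 0.418], [0.002, 0.418, -0.909], [-1.0, 0.002, -0.002]]
force: [-0.7, -0.5, -0.3]
gripper_width: 0.997
```

```bash
python3 -c "
from h import *
go(488,66,150,-65.5)"
```

```text
at [ 229.8 -436.3  214.5] jaw -65.3 F [-0.7 -0.5 -0.3] w 0.997 t 0.5
delta [ 0.548  3.702 -2.904] ang [ 0.001  -0.0006 -0.0005]
```

Call:
{"api": "apply_moves", "payload": {"steps": [{"delta_pos": [0, 0.4, -0.33], "claw": 1}, {"delta_pos": [0, 0.8, -0.66], "claw": 1}, {"delta_pos": [0, 1, -1], "claw": 1}, {"delta_pos": [0, 1, -1], "claw": 1}]}}

```text
invalid input at $.steps[0]: expected keys claw, delta_pos, angular
```

Call:
{"api": "apply_moves", "payload": {"steps": [{"delta_pos": [0.1, 0.4, -0.33], "claw": 1}, {"delta_pos": [0.2, 0.8, -0.66], "claw": 1}, {"delta_pos": [0.2, 1, -1], "claw": 1}, {"delta_pos": [0.2, 1, -1], "claw": 1}]}}

```text
invalid input at $.steps[0]: expected keys claw, delta_pos, angular
```

```bash
python3 -c "
from h import *
go(488,66,120,-65.5)"
```

```text
at [ 229.8 -436.3  214.5] jaw -65.3 F [-0.7 -0.5 -0.3] w 0.997 t 0.5
delta [ 0.798  3.702 -2.903] ang [ 0.001  -0.0006 -0.0005]
```

Call:
{"api": "apply_moves", "payload": {"steps": [{"delta_pos": [0, 0.4, -0.33], "angular": [0, 0, 0], "claw": 1}, {"delta_pos": [0, 0.8, -0.66], "angular": [0, 0, 0], "claw": 1}, {"delta_pos": [0, 1, -1], "angular": [0, 0, 0], "claw": 1}, {"delta_pos": [0, 1, -1], "angular": [0, 0, 0], "claw": 1}]}}

```text
clock: 0.9
tcp_pos: [289.2, -273.9, 214.8]
tcp_rot: [[0.001, 0.908, 0.419], [0.003, 0.419, -0.908], [-1.0, 0.002, -0.002]]
force: [0.8, 0.3, -0.1]
gripper_width: 1.0
```

Call:
{"api": "apply_moves", "payload": {"steps": [{"delta_pos": [0.1, 0.4, -0.33], "angular": [0, 0, 0], "claw": 1}, {"delta_pos": [0.2, 0.8, -0.66], "angular": [0, 0, 0], "claw": 1}, {"delta_pos": [0.3, 1, -1], "angular": [0, 0, 0], "claw": 1}, {"delta_pos": [0.3, 1, -1], "angular": [0, 0, 0], "claw": 1}]}}

```text
clock: 1.3
tcp_pos: [347.8, -111.5, 178.4]
tcp_rot: [[0.0, 0.907, 0.421], [0.004, 0.421, -0.907], [-1.0, 0.002, -0.003]]
force: [-0.2, 0.2, 0.1]
gripper_width: 1.0
```

```bash
python3 -c "
from h import *
go(488,66,120,-65.5)"
```

```text
at [ 347.8 -111.5  178.4] jaw -65.1 F [-0.2  0.2  0.1] w 1.0 t 1.3
delta [ 0.493  1.681 -0.848] ang [ 0.0023 -0.0011 -0.0006]
```

Call:
{"api": "apply_moves", "payload": {"steps": [{"delta_pos": [0.2, 0.4, -0.2], "angular": [0, 0, 0], "claw": 1}, {"delta_pos": [0.3, 0.8, -0.4], "angular": [0, 0, 0], "claw": 1}, {"delta_pos": [0.3, 0.9, -0.5], "angular": [0, 0, 0], "claw": 1}, {"delta_pos": [0.3, 0.9, -0.5], "angular": [0, 0, 0], "claw": 1}]}}

```text
clock: 1.7
tcp_pos: [420.7, -8.1, 141.5]
tcp_rot: [[-0.002, 0.905, 0.425], [0.006, 0.425, -0.905], [-1.0, 0.001, -0.006]]
force: [0.5, -0.3, 0.4]
gripper_width: 1.002
```

```bash
python3 -c "
from h import *
p,d=snap('top','1');snap('scene','1')
go(488,66,100,-65.5)"
```

```text
at [420.2 -10.8 142.4] jaw -65.0 F [ 0.4 -1.3  0.6] w 0.998 t 1.8
delta [ 0.355  0.782 -0.339] ang [ 0.003  -0.0013 -0.0003]
```

View pics/scene_1.png

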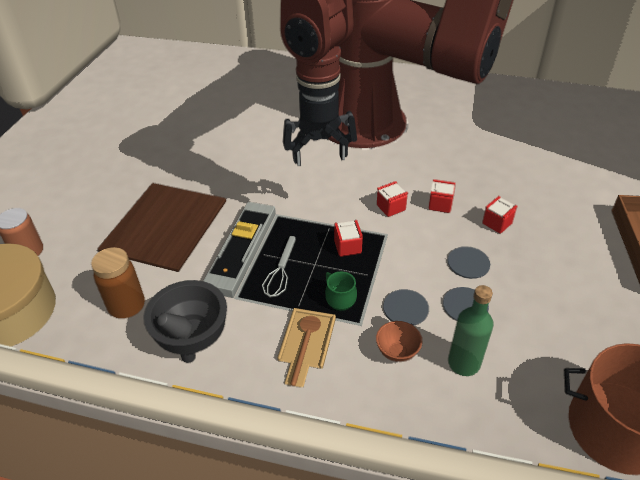

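The gripper is open and hanging on the near side of the panel at about (320,140). The cellar is still at (347,237) and everything else is where it was. I'll move above the cellar.

Call:
{"api": "apply_moves", "payload": {"steps": [{"delta_pos": [0.15, 0.4, -0.17], "angular": [0, 0, 0], "claw": 1}, {"delta_pos": [0.35, 0.78, -0.34], "angular": [0.003, -0.001, 0], "claw": 1}, {"delta_pos": [0.35, 0.78, -0.34], "angular": [0.003, -0.001, 0], "claw": 1}, {"delta_pos": [0.35, 0.78, -0.34], "angular": [0.003, -0.001, 0], "claw": 1}]}}

```text
clock: 2.2
tcp_pos: [487.1, 65.8, 99.7]
tcp_rot: [[-0.002, 0.91, 0.415], [0.001, 0.415, -0.91], [-1.0, -0.001, -0.002]]
force: [0.8, -0.2, -0.4]
gripper_width: 0.997
```

```bash
python3 -c "
from h import *
go(488,66,28,-65.5)"
```

```text
at [487.1  65.8  99.7] jaw -65.5 F [ 0.8 -0.2 -0.4] w 0.997 t 2.2
delta [0.597 0.008 0.003] ang [ 0.0002 -0.0007  0.0004]
```

Call:
{"api": "apply_moves", "payload": {"steps": [{"delta_pos": [0.3, 0, 0], "angular": [0, 0, 0], "claw": 1}, {"delta_pos": [0.6, 0, 0], "angular": [0, 0, 0], "claw": 1}, {"delta_pos": [0.6, 0, 0], "angular": [0, 0, 0], "claw": 1}, {"delta_pos": [0.6, 0, 0], "angular": [0, 0, 0], "claw": -1}, {"delta_pos": [0.6, 0, 0], "angular": [0, 0, 0], "claw": -1}, {"delta_pos": [0.6, 0, 0], "angular": [0, 0, 0], "claw": -1}, {"delta_pos": [0.6, 0, 0], "angular": [0, 0, 0], "claw": -1}, {"delta_pos": [0.6, 0, 0], "angular": [0, 0, 0], "claw": -1}]}}

```text
clock: 3.0
tcp_pos: [488.6, 65.2, 30.7]
tcp_rot: [[0.001, 0.91, 0.415], [0.0, 0.415, -0.91], [-1.0, 0.001, 0.001]]
force: [-3.8, -2.5, 9.0]
gripper_width: 0.592
```

Call:
{"api": "apply_moves", "payload": {"steps": [{"delta_pos": [-0.3, 0, 0], "angular": [0, 0, 0], "claw": -1}, {"delta_pos": [-0.7, 0, 0], "angular": [0, 0, 0], "claw": -1}, {"delta_pos": [-1, 0, 0], "angular": [0, 0, 0], "claw": -1}, {"delta_pos": [-1, 0, 0], "angular": [0, 0, 0], "claw": -1}]}}

```text
clock: 3.4
tcp_pos: [491.9, 64.6, 158.1]
tcp_rot: [[0.012, 0.91, 0.415], [-0.001, 0.415, -0.91], [-1.0, 0.01, 0.006]]
force: [0.2, 0.1, -0.7]
gripper_width: 0.591
```

```bash
python3 -c "
from h import *
snap('scene','2')
go(470,-400,150,-90)"
```

```text
at [490.7  64.7 155. ] jaw -65.5 F [ 0.4  0.1 -2.7] w 0.582 t 3.45
delta [ 0.044 -1.765  3.452] ang [ 0.1363  0.0009 -0.0026]
```

View pics/scene_2.png

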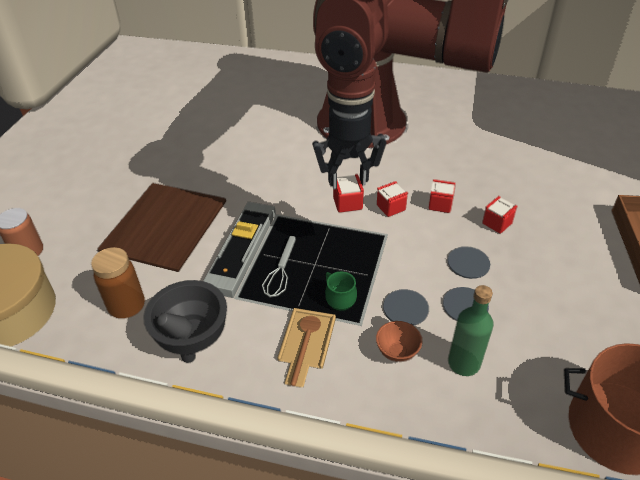

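The cellar is held at (348,195) in the scene view, off the glass. I'll carry it to the board.

Call:
{"api": "apply_moves", "payload": {"steps": [{"delta_pos": [0, -0.2, 0.33], "angular": [0.045, 0, 0], "claw": -1}, {"delta_pos": [0, -0.35, 0.66], "angular": [0.09, 0, 0], "claw": -1}, {"delta_pos": [0, -0.5, 1], "angular": [0.136, 0, 0], "claw": -1}, {"delta_pos": [0, -0.5, 1], "angular": [0.136, 0, 0], "claw": -1}]}}

```text
clock: 3.85
tcp_pos: [485.5, -73.7, 154.3]
tcp_rot: [[0.008, 1.0, -0.009], [-0.002, -0.009, -1.0], [-1.0, 0.008, 0.002]]
force: [0.2, 0.3, -1.2]
gripper_width: 0.589
```

```bash
python3 -c "
from h import *
go(470,-400,150,-90)"
```

```text
at [485.5 -73.7 154.3] jaw -90.5 F [ 0.2  0.3 -1.2] w 0.589 t 3.85
delta [ 0.041 -0.105  2.72 ] ang [-0.0028  0.0007 -0.0025]
```

Call:
{"api": "apply_moves", "payload": {"steps": [{"delta_pos": [0, 0, 0.4], "angular": [0, 0, 0], "claw": -1}, {"delta_pos": [0, 0, 0.8], "angular": [0, 0, 0], "claw": -1}, {"delta_pos": [0, -0.05, 1], "angular": [0, 0, 0], "claw": -1}]}}

```text
clock: 4.15
tcp_pos: [478.0, -196.4, 153.8]
tcp_rot: [[0.007, 1.0, -0.01], [-0.003, -0.01, -1.0], [-1.0, 0.007, 0.002]]
force: [-1.0, 0.1, -2.1]
gripper_width: 0.587
```

Call:
{"api": "apply_moves", "payload": {"steps": [{"delta_pos": [0, 0, 0.4], "angular": [0, 0, 0], "claw": -1}, {"delta_pos": [0, 0, 0.8], "angular": [0, 0, 0], "claw": -1}, {"delta_pos": [0, -0.05, 1], "angular": [0, 0, 0], "claw": -1}]}}

```text
clock: 4.45
tcp_pos: [470.2, -319.3, 153.0]
tcp_rot: [[0.007, 1.0, -0.011], [-0.003, -0.011, -1.0], [-1.0, 0.007, 0.002]]
force: [-0.6, 0.6, -0.7]
gripper_width: 0.591
```

```bash
python3 -c "
from h import *
go(470,-400,70,-90)"
```

```text
at [ 470.2 -319.3  153. ] jaw -90.6 F [-0.6  0.6 -0.7] w 0.591 t 4.45
delta [0.693 0.001 0.671] ang [-0.0035  0.0008 -0.0021]
```

Call:
{"api": "apply_moves", "payload": {"steps": [{"delta_pos": [0.35, 0, 0.4], "angular": [0, 0, 0], "claw": -1}, {"delta_pos": [0.69, 0, 0.67], "angular": [-0.003, 0, -0.002], "claw": -1}, {"delta_pos": [0.69, 0, 0.67], "angular": [-0.003, 0, -0.002], "claw": -1}, {"delta_pos": [0.69, 0, 0.67], "angular": [-0.003, 0, -0.002], "claw": -1}]}}

```text
clock: 4.85
tcp_pos: [468.0, -399.2, 66.4]
tcp_rot: [[-0.003, 1.0, -0.003], [0.002, -0.003, -1.0], [-1.0, -0.003, -0.002]]
force: [0.5, 1.1, -1.5]
gripper_width: 0.586
```

```bash
python3 -c "
from h import *
go(470,-400,43.5,-90)"
```

```text
at [ 468.  -399.2   66.4] jaw -90.2 F [ 0.5  1.1 -1.5] w 0.586 t 4.85
delta [0.191 0.017 0.007] ang [-0.0009 -0.0007  0.001 ]
```

Call:
{"api": "apply_moves", "payload": {"steps": [{"delta_pos": [0.1, 0, 0], "angular": [0, 0, 0], "claw": -1}, {"delta_pos": [0.16, 0, 0], "angular": [0, 0, 0], "claw": -1}, {"delta_pos": [0.19, 0, 0], "angular": [0, 0, 0], "claw": -1}, {"delta_pos": [0.19, 0, 0], "angular": [0, 0, 0], "claw": -1}]}}

```text
clock: 5.25
tcp_pos: [468.1, -398.5, 43.7]
tcp_rot: [[-0.003, 1.0, -0.002], [0.002, -0.002, -1.0], [-1.0, -0.003, -0.002]]
force: [-0.6, 0.5, -0.5]
gripper_width: 0.587
```

Call:
{"api": "apply_moves", "payload": {"steps": [{"delta_pos": [0.02, 0, 0], "angular": [0, 0, 0], "claw": -1}, {"delta_pos": [0.03, 0, 0], "angular": [0, 0, 0], "claw": -1}, {"delta_pos": [0.03, 0, 0], "angular": [0, 0, 0], "claw": -1}]}}

```text
clock: 5.55
tcp_pos: [468.5, -398.8, 42.7]
tcp_rot: [[-0.002, 1.0, -0.001], [0.0, -0.001, -1.0], [-1.0, -0.002, -0.0]]
force: [-5.5, 4.1, 14.8]
gripper_width: 0.593
```

Contact with the board at 15 N. Releasing.

Call:
{"api": "apply_moves", "payload": {"steps": [{"delta_pos": [0, 0, 0], "angular": [0, 0, 0], "claw": -1}, {"delta_pos": [0, 0, 0], "angular": [0, 0, 0], "claw": 0.6}, {"delta_pos": [0, 0, 0], "angular": [0, 0, 0], "claw": 1}, {"delta_pos": [0, 0, 0], "angular": [0, 0, 0], "claw": 1}, {"delta_pos": [0, 0, 0], "angular": [0, 0, 0], "claw": 1}]}}

```text
clock: 6.05
tcp_pos: [468.5, -398.8, 42.6]
tcp_rot: [[-0.003, 1.0, -0.001], [0.001, -0.001, -1.0], [-1.0, -0.003, -0.001]]
force: [-0.5, 0.3, 0.6]
gripper_width: 0.996
```

Call:
{"api": "apply_moves", "payload": {"steps": [{"delta_pos": [-0.3, 0, 0], "angular": [0, 0, 0], "claw": 1}, {"delta_pos": [-0.7, 0, 0], "angular": [0, 0, 0], "claw": 1}, {"delta_pos": [-0.9, 0, 0], "angular": [0, 0, 0], "claw": 1}, {"delta_pos": [-0.9, 0, 0], "angular": [0, 0, 0], "claw": 1}]}}

```text
clock: 6.45
tcp_pos: [470.3, -400.8, 155.4]
tcp_rot: [[0.002, 1.0, -0.001], [-0.005, -0.001, -1.0], [-1.0, 0.002, 0.005]]
force: [0.5, -0.6, 0.7]
gripper_width: 1.0
```

```bash
python3 -c "
from h import *
go(567,-55.6,150,-90)"
```

```text
at [ 470.3 -400.8  155.4] jaw -90.1 F [ 0.5 -0.6  0.7] w 1.0 t 6.45
delta [ 0.032  0.802 -2.878] ang [-0.0004  0.0016 -0.0006]
```

Call:
{"api": "apply_moves", "payload": {"steps": [{"delta_pos": [0, 0.1, -0.4], "angular": [0, 0, 0], "claw": 1}, {"delta_pos": [0, 0.2, -0.8], "angular": [0, 0, 0], "claw": 1}, {"delta_pos": [0, 0.3, -1], "angular": [0, 0, 0], "claw": 0.1}]}}

```text
clock: 6.75
tcp_pos: [506.4, -277.6, 154.0]
tcp_rot: [[0.001, 1.0, -0.0], [-0.003, -0.0, -1.0], [-1.0, 0.001, 0.003]]
force: [-0.2, 0.1, 0.4]
gripper_width: 0.857
```

Call:
{"api": "apply_moves", "payload": {"steps": [{"delta_pos": [0, 0.1, -0.4], "angular": [0, 0, 0], "claw": 0.1}, {"delta_pos": [0, 0.2, -0.8], "angular": [0, 0, 0], "claw": 0.1}, {"delta_pos": [0, 0.3, -1], "angular": [0, 0, 0], "claw": 0.1}]}}

```text
clock: 7.05
tcp_pos: [542.2, -154.1, 152.6]
tcp_rot: [[-0.0, 1.0, 0.001], [-0.002, 0.001, -1.0], [-1.0, -0.0, 0.002]]
force: [-0.7, -0.6, 0.4]
gripper_width: 0.551
```

```bash
python3 -c "
from h import *
snap('top','3');snap('scene','3')
go(567,-55.6,90,-90)"
```

```text
at [ 543.  -153.9  152.6] jaw -89.8 F [ 0.5 -0.1  0.1] w 0.549 t 7.15
delta [ 0.52   0.203 -0.82 ] ang [ 0.0012  0.0007 -0.0001]
```

View pics/top_3.png

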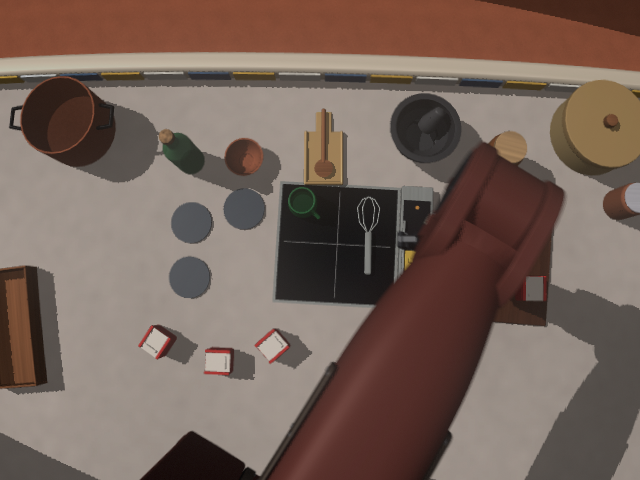

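The cellar stands on the board, top at (535,288). The whisk is still at (368,235), and the slates and mug are unmoved. Next is the whisk.

Call:
{"api": "apply_moves", "payload": {"steps": [{"delta_pos": [0.1, 0.1, -0.4], "angular": [0, 0, 0], "claw": 0.1}, {"delta_pos": [0.3, 0.2, -0.82], "angular": [0, 0, 0], "claw": 0.1}, {"delta_pos": [0.52, 0.2, -0.82], "angular": [0, 0, 0], "claw": 0.1}, {"delta_pos": [0.52, 0.2, -0.82], "angular": [0, 0, 0], "claw": 0.1}]}}

```text
clock: 7.55
tcp_pos: [563.7, -53.4, 85.0]
tcp_rot: [[-0.007, 1.0, 0.006], [0.0, 0.006, -1.0], [-1.0, -0.007, -0.0]]
force: [-0.8, -0.4, 0.2]
gripper_width: 0.554
```

```bash
python3 -c "
from h import *
go(567,-55.6,17,-90)"
```

```text
at [563.7 -53.4  85. ] jaw -89.7 F [-0.8 -0.4  0.2] w 0.554 t 7.55
delta [0.566 0.032 0.018] ang [ 0.0019 -0.0001  0.0023]
```

Call:
{"api": "apply_moves", "payload": {"steps": [{"delta_pos": [0.3, 0.03, 0.02], "angular": [0, 0, 0], "claw": 0.1}, {"delta_pos": [0.5, 0.03, 0.02], "angular": [0, 0, 0], "claw": 0.1}, {"delta_pos": [0.56, 0.03, 0.02], "angular": [0, 0, 0], "claw": 0.1}, {"delta_pos": [0.56, 0.03, 0.02], "angular": [0, 0, 0], "claw": 0.1}]}}

```text
clock: 7.95
tcp_pos: [566.2, -56.8, 17.7]
tcp_rot: [[-0.008, 1.0, 0.005], [0.001, 0.005, -1.0], [-1.0, -0.008, -0.001]]
force: [-0.3, 0.2, -0.3]
gripper_width: 0.549
```

```bash
python3 -c "
from h import *
go(567,-55.6,16,-90)"
```

```text
at [566.2 -56.8  17.7] jaw -89.7 F [-0.3  0.2 -0.3] w 0.549 t 7.95
delta [ 0.014  0.007 -0.01 ] ang [ 0.0015 -0.0002  0.0027]
```

Call:
{"api": "apply_moves", "payload": {"steps": [{"delta_pos": [0, 0, 0], "angular": [0, 0, 0], "claw": -0.4}, {"delta_pos": [0, 0, 0], "angular": [0, 0, 0], "claw": -1}, {"delta_pos": [0, 0, 0], "angular": [0, 0, 0], "claw": -1}, {"delta_pos": [0, 0, 0], "angular": [0, 0, 0], "claw": -1}, {"delta_pos": [0, 0, 0], "angular": [0, 0, 0], "claw": -1}]}}

```text
clock: 8.45
tcp_pos: [566.4, -56.8, 18.1]
tcp_rot: [[-0.008, 1.0, 0.005], [0.0, 0.005, -1.0], [-1.0, -0.008, -0.0]]
force: [0.6, 0.4, -0.0]
gripper_width: 0.007
```

```bash
python3 -c "
from h import *
p,d=snap('scene','4')
cv2.imwrite('pics/c4.png',cv2.resize(p[180:340,200:400,::-1],None,fx=4,fy=4,interpolation=cv2.INTER_CUBIC)[:600])
"
```

```text
(no output)
```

View pics/c4.png

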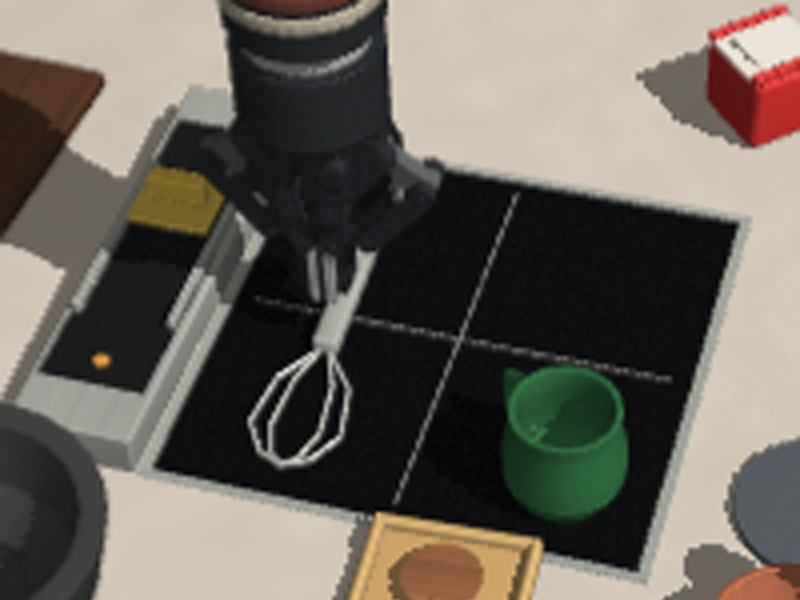

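```bash
python3 -c "
from h import *
f=lambda a:np.array(a)/4+[200-.375,180-.375]
print('tips',onz('scene',f([(322,300)]),4),'neck',onz('scene',f([(326,347)]),8),'loopend',onz('scene',f([(287,466)]),3),'handle mid',onz('scene',f([(350,292)]),13))
g=onz('scene',f([(748,220),(640,580),(153,467),(460,341)]),0);print(g)
p0=np.array([[x,y,z] for x,y,z in [(566,-56.8,4)]]);print(proj('scene',p0),(proj('scene',p0)-[200,180])*4)
p,d=snap('top','4')
cv2.imwrite('pics/c5.png',cv2.resize(p[175:315,265:445,::-1],None,fx=4,fy=4,interpolation=cv2.INTER_CUBIC))
"
```

```text
tips [[546.4918 -69.9998]] neck [[582.487 -56.643]] loopend [[660.6962 -53.7886]] handle mid [[545.6397 -54.1136]]
[[ 429.3306  141.2992]
 [ 687.4797  131.794 ]
 [ 674.6263 -120.3233]
 [ 555.0445    8.4423]]
[[283.4226 262.0978]] [[333.6906 328.3911]]
```

View pics/c5.png

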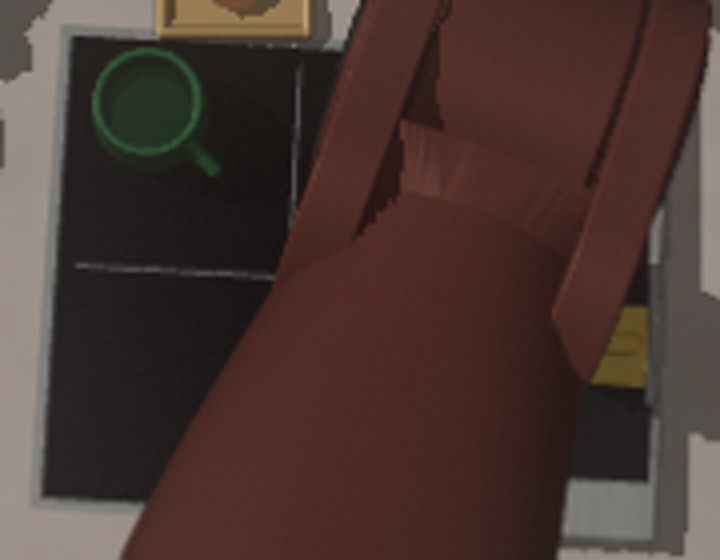

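```bash
python3 -c "
from h import *
p,d=snap('scene','5')
c=camera_model('scene')
def pt(u,v):
    o,D=ray('scene',[(u,v)]); return o+D[0]*d[int(v),int(u)]
for v in range(238,270,2):
    print(v,[tuple(pt(u,v).round(0).astype(int)) for u in (276,279,281,284,287,290)])
print(observe()['gripper_width'])
"
```

```text
238 [(np.int64(580), np.int64(-63), np.int64(87)), (np.int64(574), np.int64(-59), np.int64(82)), (np.int64(577), np.int64(-54), np.int64(86)), (np.int64(578), np.int64(-47), np.int64(88)), (np.int64(574), np.int64(-42), np.int64(86)), (np.int64(577), np.int64(-34), np.int64(91))]
240 [(np.int64(578), np.int64(-64), np.int64(80)), (np.int64(573), np.int64(-60), np.int64(75)), (np.int64(580), np.int64(-53), np.int64(84)), (np.int64(579), np.int64(-47), np.int64(84)), (np.int64(573), np.int64(-43), np.int64(79)), (np.int64(578), np.int64(-34), np.int64(86))]
242 [(np.int64(575), np.int64(-66), np.int64(71)), (np.int64(575), np.int64(-59), np.int64(72)), (np.int64(576), np.int64(-55), np.int64(74)), (np.int64(579), np.int64(-47), np.int64(79)), (np.int64(574), np.int64(-42), np.int64(75)), (np.int64(580), np.int64(-34), np.int64(83))]
244 [(np.int64(573), np.int64(-67), np.int64(63)), (np.int64(580), np.int64(-58), np.int64(71)), (np.int64(574), np.int64(-56), np.int64(66)), (np.int64(572), np.int64(-50), np.int64(65)), (np.int64(570), np.int64(-44), np.int64(64)), (np.int64(521), np.int
[... 2686 characters left out ...]
4(577), np.int64(-52), np.int64(10)), (np.int64(569), np.int64(-48), np.int64(3)), (np.int64(567), np.int64(-42), np.int64(3))]
266 [(np.int64(578), np.int64(-70), np.int64(1)), (np.int64(580), np.int64(-62), np.int64(6)), (np.int64(582), np.int64(-57), np.int64(9)), (np.int64(580), np.int64(-51), np.int64(8)), (np.int64(573), np.int64(-47), np.int64(2)), (np.int64(574), np.int64(-40), np.int64(4))]
268 [(np.int64(584), np.int64(-68), np.int64(2)), (np.int64(586), np.int64(-60), np.int64(6)), (np.int64(583), np.int64(-57), np.int64(4)), (np.int64(578), np.int64(-52), np.int64(0)), (np.int64(579), np.int64(-45), np.int64(2)), (np.int64(579), np.int64(-39), np.int64(4))]
-0.0004750473160894068
```

Depth shows the shut fingertips about 20 mm above the whisk handle, which tops out at 13 mm. They're higher than the reported TCP implies, so I'll open, step back up and measure the real tip height.

Call:
{"api": "apply_moves", "payload": {"steps": [{"delta_pos": [-0.5, 0, 0], "angular": [0, 0, 0], "claw": -1}, {"delta_pos": [-0.5, 0, 0], "angular": [0, 0, 0], "claw": -1}, {"delta_pos": [-0.5, 0, 0], "angular": [0, 0, 0], "claw": -1}]}}

```text
clock: 8.9
tcp_pos: [568.6, -57.3, 80.4]
tcp_rot: [[-0.004, 1.0, 0.005], [-0.001, 0.005, -1.0], [-1.0, -0.004, 0.001]]
force: [-0.3, 0.7, 0.0]
gripper_width: -0.002
```

```bash
cat >> h.py <<'E'
def cloud(n,d,roi):
    x0,y0,x1,y1=roi;u,v=np.meshgrid(np.arange(x0,x1),np.arange(y0,y1));z=d[y0:y1,x0:x1].ravel()
    o,D=ray(n,np.c_[u.ravel(),v.ravel()]);P=o+D*z[:,None];P[z==0]=np.nan;return P,np.c_[u.ravel(),v.ravel()]
def tips(tag):
    o=observe();t=o["tcp_pos"];p,d=snap("scene",tag)
    q=proj("scene",[t])[0].astype(int);roi=(max(q[0]-60,0),max(q[1]-90,0),q[0]+60,q[1]+60)
    P,uv=cloud("scene",d,roi);m=(abs(P[:,0]-t[0]-10)<18)&(abs(P[:,1]-t[1])<62)&(P[:,2]>t[2]-40)
    Q=P[m];print("tcp",t.round(1),"w",round(o["gripper_width"],3),"F",o["force"].round(1))
    for lo in range(-60,60,8):
        s=Q[(Q[:,1]-t[1]>=lo)&(Q[:,1]-t[1]<lo+8)]
        if len(s)>3: print("dy",lo,"minz rel",np.sort(s[:,2]-t[2])[:4].round(1))
    c=cv2.resize(p[roi[1]:roi[3],roi[0]:roi[2],::-1],None,fx=4,fy=4);cv2.imwrite(f"pics/tip_{tag}.png",c)
E
python3 -c "
from h import *
tips('a')"
```

```text
tcp [568.6 -57.3  80.4] w -0.002 F [-0.3  0.7  0. ]
dy -60 minz rel [91.  96.4 97.9 98.3]
dy -52 minz rel [84.8 86.6 88.7 89.3]
dy -44 minz rel [71.8 72.8 73.  73.1]
dy -36 minz rel [62.9 65.2 67.5 67.9]
dy -28 minz rel [60.3 61.2 61.7 62.1]
dy -20 minz rel [23.2 28.7 30.9 34.2]
dy -12 minz rel [18.4 19.  23.6 24.2]
dy -4 minz rel [19.7 23.2 23.4 24.4]
dy 4 minz rel [17.2 17.9 18.5 19.8]
dy 12 minz rel [30.1 32.2 32.5 37. ]
dy 20 minz rel [63.  63.8 64.4 65. ]
dy 28 minz rel [63.8 66.4 67.8 68.6]
dy 36 minz rel [73.4 78.4 80.  80.5]
dy 44 minz rel [83.7 86.2 86.4 87.7]
dy 52 minz rel [94.5 96.2 96.9 97.5]
```

View pics/tip_a.png

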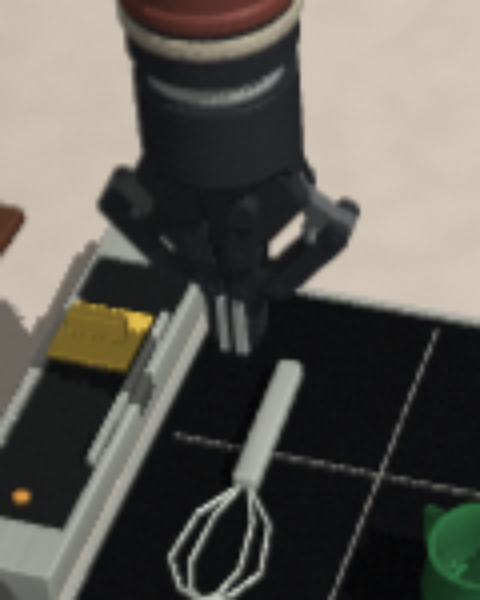

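The shut fingertips really sit about 18 mm behind the reported TCP, not 14 mm ahead. I'll use that measured offset from here on. For the whisk, I'll open to half and go lower, watching the force.

Call:
{"api": "apply_moves", "payload": {"steps": [{"delta_pos": [0, 0, 0], "angular": [0, 0, 0], "claw": 0}, {"delta_pos": [0, 0, 0], "angular": [0, 0, 0], "claw": 0}, {"delta_pos": [0, 0, -0.01], "angular": [0, 0, 0], "claw": 0}, {"delta_pos": [0.3, 0, -0.01], "angular": [0, 0, 0], "claw": 0}, {"delta_pos": [0.5, 0, -0.01], "angular": [0, 0, 0], "claw": 0}, {"delta_pos": [0.5, 0, -0.01], "angular": [0, 0, 0], "claw": 0}]}}

```text
clock: 9.55
tcp_pos: [563.9, -54.6, 14.2]
tcp_rot: [[-0.013, 1.0, 0.005], [0.002, 0.005, -1.0], [-1.0, -0.013, -0.002]]
force: [0.1, -0.1, -0.5]
gripper_width: 0.499
```

```bash
python3 -c "
from h import *
tips('b');go(567,-55.6,-14,-90)"
```

```text
tcp [563.9 -54.6  14.2] w 0.499 F [ 0.1 -0.1 -0.5]
dy -60 minz rel [-17.7 -15.7 -15.1 -14.7]
dy -52 minz rel [-15.3 -15.1 -15.  -14.8]
dy -44 minz rel [-17.3 -16.6 -15.1 -15.1]
dy -36 minz rel [-15.6 -15.2 -14.5 -14.2]
dy -28 minz rel [-16.6 -16.2 -15.6 -15.3]
dy -20 minz rel [-15.5 -14.6 -14.4 -14.4]
dy -12 minz rel [-16.1 -14.6 -12.2 -12.1]
dy -4 minz rel [-15.4 -14.6 -12.  -12. ]
dy 4 minz rel [-15.2 -14.4 -14.1 -13.8]
dy 12 minz rel [-15.9 -15.5 -15.4 -15.2]
dy 20 minz rel [-16.1 -15.2 -15.1 -14.5]
dy 28 minz rel [-15.9 -15.5 -14.7 -14.3]
dy 36 minz rel [-15.9 -14.6 -14.5 -14.5]
dy 44 minz rel [-15.5 -15.2 -15.1 -15. ]
dy 52 minz rel [-15.9 -15.1 -14.8 -14.8]
at [565.3 -55.1  16.6] jaw -89.7 F [-0.1 -0.5  0.4] w 0.496 t 9.6
delta [0.255 0.017 0.005] ang [ 0.0016 -0.0004  0.0034]
```

View pics/tip_b.png

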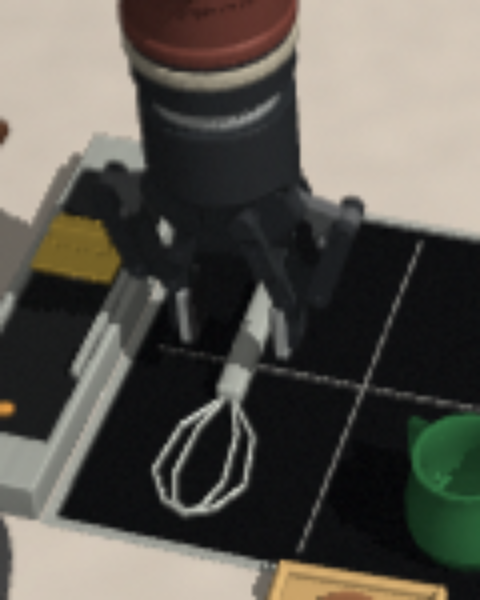

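Call:
{"api": "apply_moves", "payload": {"steps": [{"delta_pos": [0.1, 0.01, 0], "angular": [0, 0, 0.003], "claw": 0}, {"delta_pos": [0.2, 0.01, 0], "angular": [0, 0, 0.003], "claw": 0}, {"delta_pos": [0.23, 0.01, 0], "angular": [0, 0, 0.003], "claw": 0}, {"delta_pos": [0.23, 0.01, 0], "angular": [0, 0, 0.003], "claw": 0}]}}

```text
clock: 10.0
tcp_pos: [566.0, -55.0, -11.1]
tcp_rot: [[-0.002, 1.0, 0.005], [0.001, 0.005, -1.0], [-1.0, -0.002, -0.001]]
force: [0.5, 0.1, -0.1]
gripper_width: 0.502
```

Call:
{"api": "apply_moves", "payload": {"steps": [{"delta_pos": [0, 0, 0], "angular": [0, 0, 0], "claw": -0.4}, {"delta_pos": [0, 0, 0], "angular": [0, 0, 0], "claw": -1}, {"delta_pos": [0, 0, 0], "angular": [0, 0, 0], "claw": -1}, {"delta_pos": [0, 0, 0], "angular": [0, 0, 0], "claw": -1}]}}

```text
clock: 10.4
tcp_pos: [566.7, -55.3, -10.1]
tcp_rot: [[-0.0, 1.0, 0.005], [0.001, 0.005, -1.0], [-1.0, -0.0, -0.001]]
force: [-1.6, -0.1, 5.2]
gripper_width: 0.159
```

Call:
{"api": "apply_moves", "payload": {"steps": [{"delta_pos": [-0.3, 0, 0], "angular": [0, 0, 0], "claw": -1}, {"delta_pos": [-0.7, 0, 0], "angular": [0, 0, 0], "claw": -1}, {"delta_pos": [-1, 0, 0], "angular": [0, 0, 0], "claw": -1}, {"delta_pos": [-1, 0, 0], "angular": [0, 0, 0], "claw": -1}]}}

```text
clock: 10.8
tcp_pos: [569.9, -56.3, 115.9]
tcp_rot: [[0.008, 1.0, 0.005], [-0.002, 0.005, -1.0], [-1.0, 0.008, 0.002]]
force: [0.9, -0.5, -1.3]
gripper_width: 0.154
```

```bash
python3 -c "
from h import *
snap('scene','6')
go(505,-300,110,-90)"
```

```text
at [568.6 -56.  112.8] jaw -89.7 F [-0.7  0.6 -1.4] w 0.158 t 10.85
delta [ 0.022 -0.54   2.031] ang [ 0.0016  0.0002 -0.0014]
```

View pics/scene_6.png

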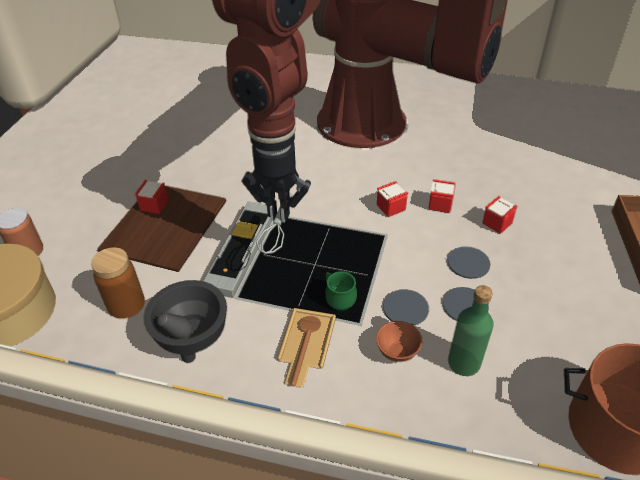

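The whisk is held level at (275,225), and the cellar stands upright on the board at (152,197).

Call:
{"api": "apply_moves", "payload": {"steps": [{"delta_pos": [0, -0.15, 0.4], "angular": [0, 0, 0], "claw": -1}, {"delta_pos": [0, -0.25, 0.8], "angular": [0, 0, 0], "claw": -1}, {"delta_pos": [0, -0.3, 1], "angular": [0, 0, 0], "claw": -1}, {"delta_pos": [0, -0.3, 1], "angular": [0, 0, 0], "claw": -1}]}}

```text
clock: 11.25
tcp_pos: [531.6, -178.7, 111.0]
tcp_rot: [[0.002, 1.0, 0.001], [-0.0, 0.001, -1.0], [-1.0, 0.002, 0.0]]
force: [0.0, 1.0, -0.3]
gripper_width: 0.161
```

```bash
python3 -c "
from h import *
go(505,-300,50,-90)"
```

```text
at [ 531.6 -178.7  111. ] jaw -89.9 F [ 0.   1.  -0.3] w 0.161 t 11.25
delta [ 0.508 -0.224  1.01 ] ang [ 0.0004  0.0001 -0.0008]
```

Call:
{"api": "apply_moves", "payload": {"steps": [{"delta_pos": [0, -0.1, 0.4], "angular": [0, 0, 0], "claw": -1}, {"delta_pos": [0.2, -0.22, 0.8], "angular": [0, 0, 0], "claw": -1}, {"delta_pos": [0.5, -0.22, 1], "angular": [0, 0, 0], "claw": -1}, {"delta_pos": [0.5, -0.22, 1], "angular": [0, 0, 0], "claw": -1}, {"delta_pos": [0.5, -0.22, 1], "angular": [0, 0, 0], "claw": -1}]}}

```text
clock: 11.75
tcp_pos: [504.4, -297.3, 48.8]
tcp_rot: [[-0.0, 1.0, 0.0], [0.003, 0.0, -1.0], [-1.0, -0.0, -0.003]]
force: [0.6, 0.7, -1.0]
gripper_width: 0.159
```

```bash
python3 -c "
from h import *
go(505,-300,4,-90);snap('scene','7')"
```

```text
at [ 504.4 -297.3   48.8] jaw -90.0 F [ 0.6  0.7 -1. ] w 0.159 t 11.75
delta [0.373 0.005 0.024] ang [ 0.0001 -0.001   0.0001]
```

View pics/scene_7.png

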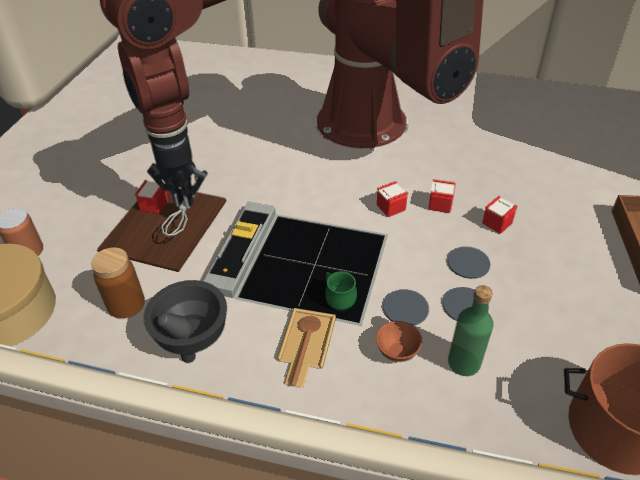

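The whisk hangs over the board at (177,215), clear of the cellar. Lowering it.

Call:
{"api": "apply_moves", "payload": {"steps": [{"delta_pos": [0.2, 0, 0.02], "angular": [0, 0, 0], "claw": -1}, {"delta_pos": [0.33, 0, 0.02], "angular": [0, 0, 0], "claw": -1}, {"delta_pos": [0.37, 0, 0.02], "angular": [0, 0, 0], "claw": -1}, {"delta_pos": [0.38, 0, 0.02], "angular": [0, 0, 0], "claw": -1}]}}

```text
clock: 12.2
tcp_pos: [505.5, -298.8, 4.5]
tcp_rot: [[0.001, 1.0, 0.003], [0.002, 0.003, -1.0], [-1.0, 0.001, -0.002]]
force: [-0.1, -0.6, -0.6]
gripper_width: 0.156
```

Call:
{"api": "apply_moves", "payload": {"steps": [{"delta_pos": [0.015, 0, 0], "angular": [0, 0, 0], "claw": -1}, {"delta_pos": [0.03, 0, 0], "angular": [0, 0, 0], "claw": -1}]}}

```text
clock: 12.4
tcp_pos: [506.1, -299.0, 1.8]
tcp_rot: [[0.002, 1.0, 0.003], [0.001, 0.003, -1.0], [-1.0, 0.002, -0.001]]
force: [1.0, 0.5, 10.7]
gripper_width: 0.159
```

Contact at 10.7 N. Releasing to half-open and going up.

Call:
{"api": "apply_moves", "payload": {"steps": [{"delta_pos": [0, 0, 0], "angular": [0, 0, 0], "claw": 0}, {"delta_pos": [0, 0, 0], "angular": [0, 0, 0], "claw": 0}, {"delta_pos": [0, 0, 0], "angular": [0, 0, 0], "claw": 0}, {"delta_pos": [-0.3, 0, 0], "angular": [0, 0, 0], "claw": 0}, {"delta_pos": [-0.7, 0, 0], "angular": [0, 0, 0], "claw": 0}, {"delta_pos": [-1, 0, 0], "angular": [0, 0, 0], "claw": 0}, {"delta_pos": [-1, 0, 0], "angular": [0, 0, 0], "claw": 1}]}}

```text
clock: 13.1
tcp_pos: [508.3, -301.5, 128.3]
tcp_rot: [[0.009, 1.0, 0.003], [-0.005, 0.003, -1.0], [-1.0, 0.009, 0.005]]
force: [-0.3, -0.8, 0.7]
gripper_width: 0.658
```

```bash
python3 -c "
from h import *
go(638,85,110,-75)"
```

```text
at [ 508.3 -301.5  128.3] jaw -89.8 F [-0.3 -0.8  0.7] w 0.658 t 13.1
delta [ 0.145  1.089 -3.218] ang [-0.0824  0.002  -0.0025]
```

Call:
{"api": "apply_moves", "payload": {"steps": [{"delta_pos": [0, 0.1, -0.4], "angular": [-0.03, 0, 0], "claw": 1}, {"delta_pos": [0, 0.2, -0.8], "angular": [-0.06, 0, 0], "claw": 1}, {"delta_pos": [0, 0.35, -1], "angular": [-0.082, 0, 0], "claw": 1}, {"delta_pos": [0, 0.35, -1], "angular": [-0.082, 0, 0], "claw": 1}]}}

```text
clock: 13.5
tcp_pos: [551.1, -178.1, 127.6]
tcp_rot: [[0.009, 0.965, 0.263], [-0.004, 0.263, -0.965], [-1.0, 0.007, 0.007]]
force: [-0.4, -0.3, -0.5]
gripper_width: 0.995
```

```bash
python3 -c "
from h import *
go(638,85,110,-75)"
```

```text
at [ 551.1 -178.1  127.6] jaw -74.7 F [-0.4 -0.3 -0.5] w 0.995 t 13.5
delta [ 0.144  1.275 -1.925] ang [ 0.0015  0.0021 -0.0024]
```

Call:
{"api": "apply_moves", "payload": {"steps": [{"delta_pos": [0, 0.25, -0.35], "angular": [0, 0, 0], "claw": 1}, {"delta_pos": [0, 0.5, -0.7], "angular": [0, 0, 0], "claw": 1}, {"delta_pos": [0, 0.65, -1], "angular": [0, 0, 0], "claw": 1}, {"delta_pos": [0, 0.65, -1], "angular": [0, 0, 0], "claw": 1}]}}

```text
clock: 13.9
tcp_pos: [595.1, -37.3, 126.8]
tcp_rot: [[0.008, 0.964, 0.267], [-0.003, 0.267, -0.964], [-1.0, 0.007, 0.005]]
force: [1.3, -0.9, 1.0]
gripper_width: 1.001
```

```bash
python3 -c "
from h import *
go(638,85,90,-75)
p,d=snap('top','6')
cv2.imwrite('pics/c6.png',cv2.resize(p[150:315,265:465,::-1],None,fx=4,fy=4,interpolation=cv2.INTER_CUBIC)[:600])"
```

```text
at [595.1 -37.3 126.8] jaw -74.5 F [ 1.3 -0.9  1. ] w 1.001 t 13.9
delta [ 0.307  0.615 -0.888] ang [ 0.0028  0.0016 -0.0023]
```

View pics/c6.png

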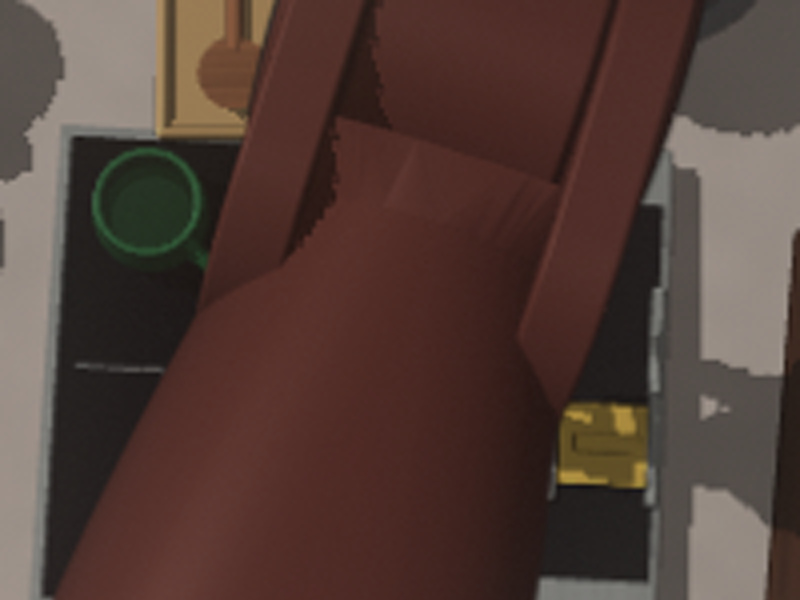

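The mug rim is still at about (302,201), unmoved. I'll go over it.

Call:
{"api": "apply_moves", "payload": {"steps": [{"delta_pos": [0.1, 0.25, -0.35], "angular": [0, 0, 0], "claw": 1}, {"delta_pos": [0.2, 0.5, -0.7], "angular": [0, 0, 0], "claw": 1}, {"delta_pos": [0.3, 0.615, -0.89], "angular": [0.003, 0.002, -0.002], "claw": 1}, {"delta_pos": [0.3, 0.615, -0.89], "angular": [0.003, 0.002, -0.002], "claw": 1}, {"delta_pos": [0.3, 0.615, -0.89], "angular": [0.003, 0.002, -0.002], "claw": 1}]}}

```text
clock: 14.45
tcp_pos: [637.4, 81.8, 89.7]
tcp_rot: [[-0.001, 0.966, 0.257], [-0.0, 0.257, -0.966], [-1.0, -0.001, -0.0]]
force: [-0.1, 0.1, 0.8]
gripper_width: 1.004
```

```bash
python3 -c "
from h import *
tips('c')
go(638,85,0,-75)"
```

```text
tcp [637.4  81.8  89.7] w 1.004 F [-0.1  0.1  0.8]
dy -60 minz rel [42.4 44.7 49.1 50.5]
dy -52 minz rel [34.1 35.9 37.5 37.6]
dy -44 minz rel [34.8 35.5 36.1 37.2]
dy -36 minz rel [81.3 82.5 85.1 88.2]
dy -28 minz rel [-40.  -38.8 -37.2 -37. ]
dy -20 minz rel [-39.8 -39.5 -38.9 -37.5]
dy -12 minz rel [-37.8 -36.7 -34.6 -33.6]
dy -4 minz rel [-40.  -36.  -33.1 -31.8]
dy 4 minz rel [-39.6 -38.7 -37.4 -35.3]
dy 12 minz rel [-39.7 -39.1 -39.1 -38.6]
dy 20 minz rel [-39.7 -38.6 -38.5 -37.4]
dy 28 minz rel [-38.9 -34.2 -32.  -29.6]
dy 36 minz rel [33.9 45.5 47.3 49.9]
dy 44 minz rel [32.6 34.3 36.  36.7]
dy 52 minz rel [38.4 40.1 42.8 46.1]
at [637.7  81.2  90.5] jaw -75.2 F [-1.   0.5  0.6] w 1.003 t 14.5
delta [ 0.754  0.01  -0.031] ang [-0.001   0.0001  0.    ]
```

View pics/tip_c.png

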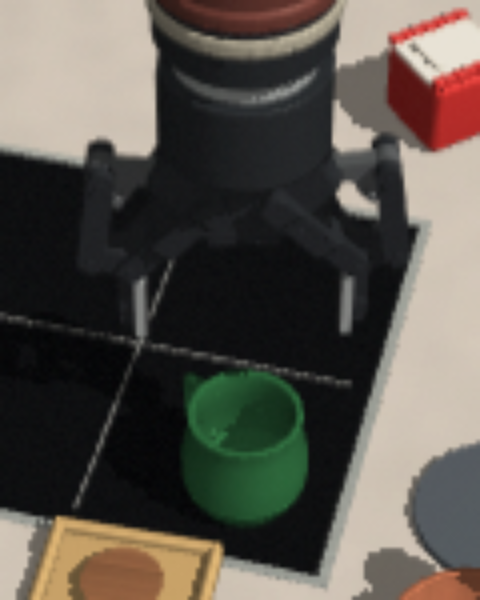

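The open fingertips are at TCP+33 and straddle the mug. Descending.

Call:
{"api": "apply_moves", "payload": {"steps": [{"delta_pos": [0.3, 0.01, -0.03], "angular": [0, 0, 0], "claw": 1}, {"delta_pos": [0.55, 0.01, -0.03], "angular": [0, 0, 0], "claw": 1}, {"delta_pos": [0.8, 0.01, -0.03], "angular": [0, 0, 0], "claw": 1}, {"delta_pos": [0.9, 0.01, -0.03], "angular": [0, 0, 0], "claw": 1}, {"delta_pos": [0.9, 0.01, -0.03], "angular": [0, 0, 0], "claw": 1}, {"delta_pos": [0.9, 0.01, -0.03], "angular": [0, 0, 0], "claw": 1}], "force": 40}}

```text
clock: 15.1
tcp_pos: [639.0, 84.0, -15.8]
tcp_rot: [[0.002, 0.967, 0.255], [-0.0, 0.255, -0.967], [-1.0, 0.002, 0.001]]
force: [0.2, 0.2, 0.4]
gripper_width: 1.0
```

```bash
python3 -c "
from h import *
tips('d')
go(638,85,-17,-75)"
```

```text
tcp [639.   84.  -15.8] w 1.0 F [0.2 0.2 0.4]
dy -60 minz rel [13.9 14.  15.  15.2]
dy -52 minz rel [13.6 14.  15.  15.3]
dy -44 minz rel [14.  14.7 15.3 15.4]
dy -36 minz rel [15.  15.7 16.  16.2]
dy -28 minz rel [15.9 16.1 16.3 16.4]
dy -20 minz rel [16.5 17.  17.  17.1]
dy -12 minz rel [16.  16.  16.4 16.8]
dy -4 minz rel [15.  15.7 17.2 17.8]
dy 4 minz rel [15.1 16.3 16.5 17.5]
dy 12 minz rel [14.3 15.3 15.3 15.4]
dy 20 minz rel [13.1 13.9 14.4 14.4]
dy 28 minz rel [13.6 13.9 14.4 14.6]
dy 36 minz rel [12.6 14.5 14.6 15.2]
dy 44 minz rel [14.  15.7 15.7 15.7]
dy 52 minz rel [11.  12.5 13.2 13.3]
at [639.5  84.3 -15.3] jaw -75.2 F [-0.7 -1.1 -0.5] w 0.998 t 15.15
delta [ 0.015 -0.01  -0.009] ang [-0.0012  0.0004 -0.0009]
```

View pics/tip_d.png

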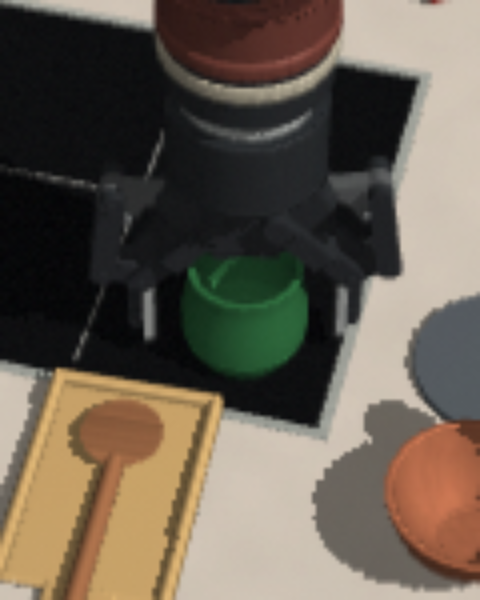

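Both fingers straddle the belly, with nothing touching. Closing.

Call:
{"api": "apply_moves", "payload": {"steps": [{"delta_pos": [0, 0, 0], "angular": [0, 0, 0], "claw": 0.4}, {"delta_pos": [0, 0, 0], "angular": [0, 0, 0], "claw": 0.2}, {"delta_pos": [0, 0, 0], "angular": [0, 0, 0], "claw": -1}, {"delta_pos": [0, 0, 0], "angular": [0, 0, 0], "claw": -1}, {"delta_pos": [0, 0, 0], "angular": [0, 0, 0], "claw": -1}, {"delta_pos": [0, 0, 0], "angular": [0, 0, 0], "claw": -1}]}}

```text
clock: 15.75
tcp_pos: [641.0, 84.0, -12.9]
tcp_rot: [[0.006, 0.967, 0.255], [-0.001, 0.255, -0.967], [-1.0, 0.006, 0.003]]
force: [-1.9, -0.4, 8.3]
gripper_width: 0.691
```

Call:
{"api": "apply_moves", "payload": {"steps": [{"delta_pos": [-0.1, 0, 0], "angular": [0, 0, 0], "claw": -1}, {"delta_pos": [-0.4, 0, 0], "angular": [0, 0, 0], "claw": -1}, {"delta_pos": [-0.8, 0, 0], "angular": [0, 0, 0], "claw": -1}, {"delta_pos": [-1, 0, 0], "angular": [0, 0, 0], "claw": -1}, {"delta_pos": [-1, 0, 0], "angular": [0, 0, 0], "claw": -1}]}}

```text
clock: 16.25
tcp_pos: [643.2, 84.1, 113.3]
tcp_rot: [[0.014, 0.967, 0.255], [-0.002, 0.256, -0.967], [-1.0, 0.014, 0.005]]
force: [0.2, -0.0, -2.6]
gripper_width: 0.691
```

```bash
python3 -c "
from h import *
p,d=snap('scene','8')
P,uv=cloud('scene',d,(90,170,240,280))
go(570,-385,100,-75)"
```

```text
at [641.9  84.2 110.1] jaw -75.2 F [-0.5 -0.7 -2.9] w 0.689 t 16.3
delta [ 0.083 -1.579  3.627] ang [-0.0011  0.0013 -0.0032]
```

View pics/scene_8.png

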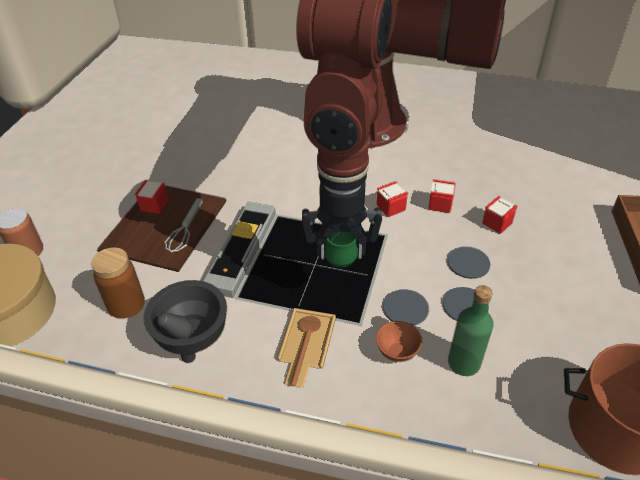

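The whisk lies flat on the board at (185,225), and the mug is held upright over the panel at (341,248). Carrying it over.

Call:
{"api": "apply_moves", "payload": {"steps": [{"delta_pos": [0, -0.2, 0.33], "angular": [0, 0, 0], "claw": -1}, {"delta_pos": [0, -0.35, 0.66], "angular": [0, 0, -0.003], "claw": -1}, {"delta_pos": [0, -0.5, 1], "angular": [0, 0, -0.003], "claw": -1}, {"delta_pos": [0, -0.5, 1], "angular": [0, 0, -0.003], "claw": -1}]}}

```text
clock: 16.7
tcp_pos: [612.9, -51.7, 108.2]
tcp_rot: [[-0.001, 0.968, 0.251], [-0.005, 0.251, -0.968], [-1.0, -0.002, 0.004]]
force: [-0.3, 0.5, -2.4]
gripper_width: 0.693
```

Call:
{"api": "apply_moves", "payload": {"steps": [{"delta_pos": [0, -0.2, 0.33], "angular": [0, 0, 0], "claw": -1}, {"delta_pos": [0, -0.35, 0.66], "angular": [0, 0, 0], "claw": -1}, {"delta_pos": [0, -0.5, 1], "angular": [0, 0, 0], "claw": -1}, {"delta_pos": [0, -0.5, 1], "angular": [0, 0, 0], "claw": -1}]}}

```text
clock: 17.1
tcp_pos: [583.3, -187.2, 107.2]
tcp_rot: [[-0.003, 0.969, 0.246], [-0.005, 0.246, -0.969], [-1.0, -0.004, 0.004]]
force: [0.7, 0.3, -2.8]
gripper_width: 0.69
```

```bash
python3 -c "
from h import *
go(575,-400,100,-75)"
```

```text
at [ 583.3 -187.2  107.2] jaw -75.7 F [ 0.7  0.3 -2.8] w 0.69 t 17.1
delta [ 0.069 -0.503  1.702] ang [-0.0042  0.0013  0.0014]
```

Call:
{"api": "apply_moves", "payload": {"steps": [{"delta_pos": [0, -0.1, 0.33], "angular": [0, 0, 0], "claw": -1}, {"delta_pos": [0, -0.2, 0.66], "angular": [0, 0, 0], "claw": -1}, {"delta_pos": [0, -0.28, 0.95], "angular": [0, 0, 0], "claw": -1}, {"delta_pos": [0, -0.3, 1], "angular": [0, 0, 0], "claw": -1}]}}

```text
clock: 17.5
tcp_pos: [576.9, -315.0, 106.0]
tcp_rot: [[-0.005, 0.97, 0.243], [-0.004, 0.243, -0.97], [-1.0, -0.006, 0.003]]
force: [0.7, 0.3, -2.0]
gripper_width: 0.69
```

```bash
python3 -c "
from h import *
go(575,-400,30,-75)"
```

```text
at [ 576.9 -315.   106. ] jaw -75.9 F [ 0.7  0.3 -2. ] w 0.69 t 17.5
delta [ 0.637 -0.184  0.681] ang [-0.0051  0.001   0.0018]
```

Call:
{"api": "apply_moves", "payload": {"steps": [{"delta_pos": [0.1, -0.09, 0.35], "angular": [0, 0, 0], "claw": -1}, {"delta_pos": [0.3, -0.18, 0.68], "angular": [-0.005, 0.001, 0.002], "claw": -1}, {"delta_pos": [0.63, -0.18, 0.68], "angular": [-0.005, 0.001, 0.002], "claw": -1}, {"delta_pos": [0.63, -0.18, 0.68], "angular": [-0.005, 0.001, 0.002], "claw": -1}, {"delta_pos": [0.63, -0.18, 0.68], "angular": [-0.005, 0.001, 0.002], "claw": -1}]}}

```text
clock: 18.0
tcp_pos: [574.9, -397.5, 29.6]
tcp_rot: [[-0.002, 0.966, 0.259], [0.003, 0.259, -0.966], [-1.0, -0.001, -0.004]]
force: [-0.3, 0.4, -1.7]
gripper_width: 0.692
```

```bash
python3 -c "
from h import *
go(575,-400,0,-75);snap('scene','9')"
```

```text
at [ 574.9 -397.5   29.6] jaw -75.0 F [-0.3  0.4 -1.7] w 0.692 t 18.0
delta [ 0.247 -0.004  0.021] ang [ 0.0002 -0.0012  0.0003]
```

View pics/scene_9.png

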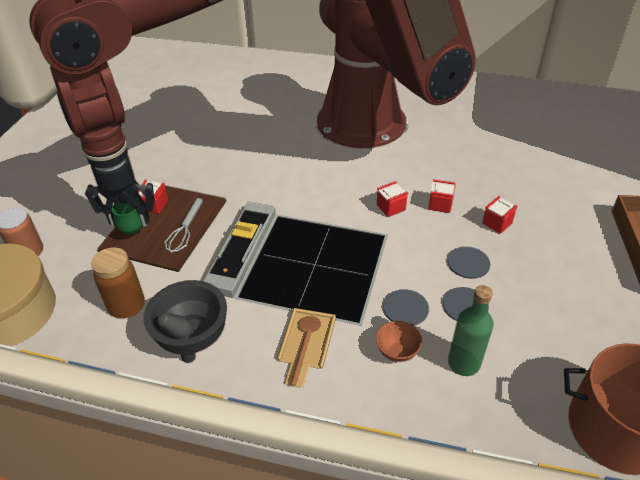

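The mug is over the board at (127,215). Lowering in small steps until contact.

Call:
{"api": "apply_moves", "payload": {"steps": [{"delta_pos": [0.12, 0, 0], "angular": [0, 0, 0], "claw": -1}, {"delta_pos": [0.21, 0, 0], "angular": [0, 0, 0], "claw": -1}, {"delta_pos": [0.24, 0, 0], "angular": [0, 0, 0], "claw": -1}, {"delta_pos": [0.25, 0, 0], "angular": [0, 0, 0], "claw": -1}]}}

```text
clock: 18.45
tcp_pos: [575.7, -397.8, 0.9]
tcp_rot: [[-0.0, 0.966, 0.26], [0.001, 0.26, -0.966], [-1.0, 0.0, -0.001]]
force: [0.7, 0.8, -1.7]
gripper_width: 0.69
```

Call:
{"api": "apply_moves", "payload": {"steps": [{"delta_pos": [0.015, 0, 0], "angular": [0, 0, 0], "claw": -1}, {"delta_pos": [0.02, 0, 0], "angular": [0, 0, 0], "claw": -1}]}}

```text
clock: 18.65
tcp_pos: [575.9, -398.0, -0.9]
tcp_rot: [[0.0, 0.966, 0.26], [0.001, 0.26, -0.966], [-1.0, 0.0, -0.001]]
force: [-2.2, 2.3, 4.5]
gripper_width: 0.689
```

Call:
{"api": "apply_moves", "payload": {"steps": [{"delta_pos": [0.0, 0, 0], "angular": [0, 0, 0], "claw": 0.55}, {"delta_pos": [0.0, 0, 0], "angular": [0, 0, 0], "claw": 0.75}, {"delta_pos": [0, 0, 0], "angular": [0, 0, 0], "claw": 0.85}, {"delta_pos": [0, 0, 0], "angular": [0, 0, 0], "claw": 0.85}, {"delta_pos": [-0.3, 0, 0], "angular": [0, 0, 0], "claw": 0.85}, {"delta_pos": [-0.6, 0, 0], "angular": [0, 0, 0], "claw": 0.85}, {"delta_pos": [-1, 0, 0], "angular": [0, 0, 0], "claw": 0.85}, {"delta_pos": [-1, 0, 0], "angular": [0, 0, 0], "claw": 0.85}]}}

```text
clock: 19.45
tcp_pos: [578.7, -400.8, 127.8]
tcp_rot: [[0.008, 0.966, 0.26], [-0.007, 0.26, -0.966], [-1.0, 0.006, 0.009]]
force: [0.1, 0.4, 1.1]
gripper_width: 0.923
```

```bash
python3 -c "
from h import *
snap('scene','10')
go(621,210,100,-90)"
```

```text
at [ 577.8 -400.   124.1] jaw -74.9 F [-0.1 -0.2  0.1] w 0.922 t 19.5
delta [ 0.181  1.669 -4.816] ang [ 0.0837  0.0016 -0.0015]
```

View pics/scene_10.png

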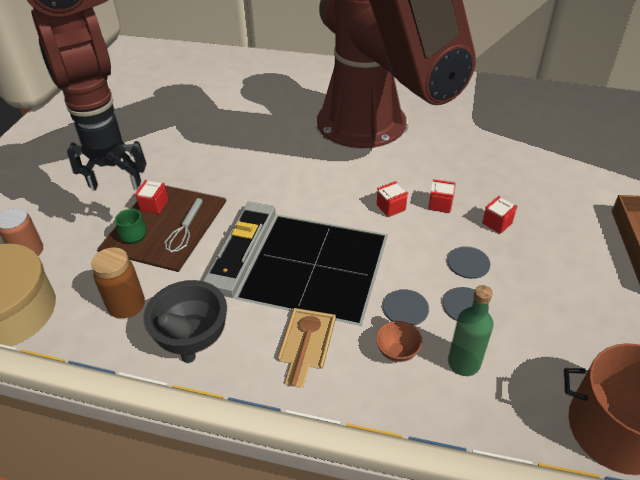

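All three objects stand on the board: cellar (152,197), mug (130,225), whisk (185,225). The glass is clear. Now to measure the slates and the board from the top.

```bash
cat >> h.py <<'E'
def slts(p,roi=(130,150,420,320),s=5):
    h=hsv(p);m=((h[:,:,0]>100)&(h[:,:,0]<125)&(h[:,:,2]>55)&(h[:,:,2]<105)).astype(np.uint8)
    m=cv2.morphologyEx(m,cv2.MORPH_OPEN,np.ones((s,s)));r=[]
    for c in blobs(m,200,roi):
        W=onz("top",c[:,0],5).astype(np.float32);q=cv2.minAreaRect(W);e=cv2.minEnclosingCircle(W)
        print("slate rect",np.round(q[0],1),np.round(q[1],1),"circ",np.round(e[0],1),round(e[1],1),"px",c[:,0].mean(0).round(0),cv2.contourArea(c))
    return m
E
python3 -c "
from h import *
p,d=snap('top','10')
m=slts(p);cv2.imwrite('pics/m10.png',m*255)
h=hsv(p)
"
```

```text
slate rect [475.7 324.7] [85.8 83.2] circ [475.9 324.4] 43.9 px [189. 277.] 1217.5
slate rect [593.5 326.1] [85.5 83.9] circ [593.8 326.2] 43.9 px [191. 223.] 1182.5
slate rect [626.6 212.7] [85.1 85. ] circ [626.9 212.1] 44.0 px [244. 208.] 1216.0
```

View pics/top_10.png

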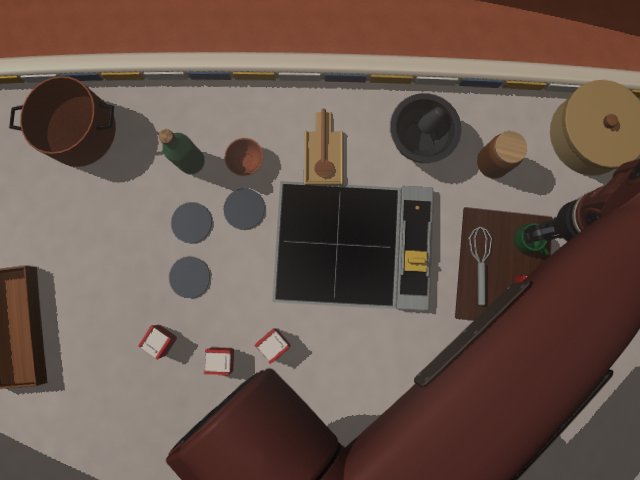

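Top view: the glass is empty. Slates are at A (626.7,212.5), B (593.6,326) and C (475.8,324.6) mm, with no fourth. The mug and whisk are on the board at (533,237) and (481,260) px. I'll travel to A with the fingers shut.

Call:
{"api": "apply_moves", "payload": {"steps": [{"delta_pos": [0, 0.1, -0.35], "angular": [0.04, 0, 0], "claw": -1}, {"delta_pos": [0, 0.2, -0.7], "angular": [0.08, 0, 0], "claw": -1}, {"delta_pos": [0, 0.35, -1], "angular": [0.083, 0, 0], "claw": -1}, {"delta_pos": [0, 0.35, -1], "angular": [0.083, 0, 0], "claw": -1}]}}

```text
clock: 19.95
tcp_pos: [586.1, -267.0, 119.3]
tcp_rot: [[0.0, 1.0, 0.006], [0.002, 0.006, -1.0], [-1.0, 0.0, -0.002]]
force: [-0.4, -1.2, -0.7]
gripper_width: 0.24
```

Call:
{"api": "apply_moves", "payload": {"steps": [{"delta_pos": [0, 0.03, -0.35], "angular": [0, 0, 0], "claw": -1}, {"delta_pos": [0, 0.05, -0.7], "angular": [0, 0, 0], "claw": -1}, {"delta_pos": [0, 0.05, -1], "angular": [0, 0, 0], "claw": -1}, {"delta_pos": [0, 0.05, -1], "angular": [0, 0, 0], "claw": -1}]}}

```text
clock: 20.35
tcp_pos: [590.6, -143.2, 118.1]
tcp_rot: [[-0.002, 1.0, 0.01], [0.003, 0.01, -1.0], [-1.0, -0.002, -0.003]]
force: [-0.4, -1.4, 0.6]
gripper_width: -0.001
```

```bash
python3 -c "
from h import *
go(626.5,212.5,60,-90)"
```

```text
at [ 590.6 -143.2  118.1] jaw -89.4 F [-0.4 -1.4  0.6] w -0.001 t 20.35
delta [ 0.494  0.331 -2.959] ang [ 0.0033 -0.0011  0.0005]
```

Call:
{"api": "apply_moves", "payload": {"steps": [{"delta_pos": [0, 0.05, -0.4], "angular": [0, 0, 0], "claw": -1}, {"delta_pos": [0, 0.1, -0.8], "angular": [0, 0, 0], "claw": -1}, {"delta_pos": [0, 0.15, -1], "angular": [0.003, 0, 0], "claw": -1}]}}

```text
clock: 20.65
tcp_pos: [606.8, -20.7, 117.2]
tcp_rot: [[-0.004, 1.0, 0.002], [0.004, 0.002, -1.0], [-1.0, -0.004, -0.004]]
force: [0.8, -0.0, -0.2]
gripper_width: -0.003
```

Call:
{"api": "apply_moves", "payload": {"steps": [{"delta_pos": [0, 0.05, -0.4], "angular": [0, 0, 0], "claw": -1}, {"delta_pos": [0, 0.1, -0.8], "angular": [0, 0, 0], "claw": -1}, {"delta_pos": [0.1, 0.15, -1], "angular": [0, 0, 0], "claw": -1}]}}

```text
clock: 20.95
tcp_pos: [625.2, 101.9, 106.0]
tcp_rot: [[-0.002, 1.0, 0.004], [0.005, 0.004, -1.0], [-1.0, -0.002, -0.005]]
force: [0.1, -0.5, 0.8]
gripper_width: 0.004
```

```bash
python3 -c "
from h import *
go(626.5,212.5,20,-90)"
```

```text
at [625.2 101.9 106. ] jaw -89.8 F [ 0.1 -0.5  0.8] w 0.004 t 20.95
delta [ 0.721  0.016 -0.919] ang [ 0.0014 -0.0015  0.0007]
```

Call:
{"api": "apply_moves", "payload": {"steps": [{"delta_pos": [0.1, 0, -0.4], "angular": [0, 0, 0], "claw": -1}, {"delta_pos": [0.2, 0.01, -0.8], "angular": [0, 0, 0], "claw": -1}, {"delta_pos": [0.5, 0.01, -0.92], "angular": [0, -0.0015, 0], "claw": -1}, {"delta_pos": [0.7, 0.01, -0.92], "angular": [0, -0.0015, 0], "claw": -1}, {"delta_pos": [0.7, 0.01, -0.92], "angular": [0, -0.0015, 0], "claw": -1}]}}

```text
clock: 21.45
tcp_pos: [624.1, 178.5, 16.3]
tcp_rot: [[-0.014, 0.998, 0.065], [0.026, 0.066, -0.997], [-1.0, -0.012, -0.027]]
force: [-0.5, -0.9, -1.2]
gripper_width: -0.0
```

```bash
python3 -c "
from h import *
tips('e')
go(626.5,212.5,-12,-90)"
```

```text
tcp [624.1 178.5  16.3] w -0.0 F [-0.5 -0.9 -1.2]
dy -60 minz rel [-17.5 -17.4 -17.1 -16.5]
dy -52 minz rel [-17.7 -17.2 -17.  -16.8]
dy -44 minz rel [-19.  -17.9 -17.2 -17. ]
dy -36 minz rel [-19.5 -18.6 -18.4 -17.4]
dy -28 minz rel [-19.5 -18.9 -18.9 -18.3]
dy -20 minz rel [-19.7 -19.5 -19.1 -18.8]
dy -12 minz rel [-18.6 -18.3 -17.2 -16.5]
dy -4 minz rel [-13.4 -12.9 -12.8 -12.8]
dy 4 minz rel [-14.5 -13.5 -13.1 -13. ]
dy 12 minz rel [-13.8 -13.5 -13.3 -12.9]
dy 20 minz rel [-14.7 -14.5 -13.9 -13.5]
dy 28 minz rel [-13.  -13.  -12.7 -12.5]
dy 36 minz rel [-14.3 -13.4 -12.9 -12.9]
dy 44 minz rel [-15.4 -13.7 -13.2 -12.9]
dy 52 minz rel [-13.7 -13.2 -12.8 -12.7]
at [625.7 178.3  19.4] jaw -86.3 F [-0.2 -0.8 -0. ] w 0.005 t 21.5
delta [ 0.269  0.027 -0.277] ang [ 0.0207 -0.0085  0.0031]
```

View pics/tip_e.png

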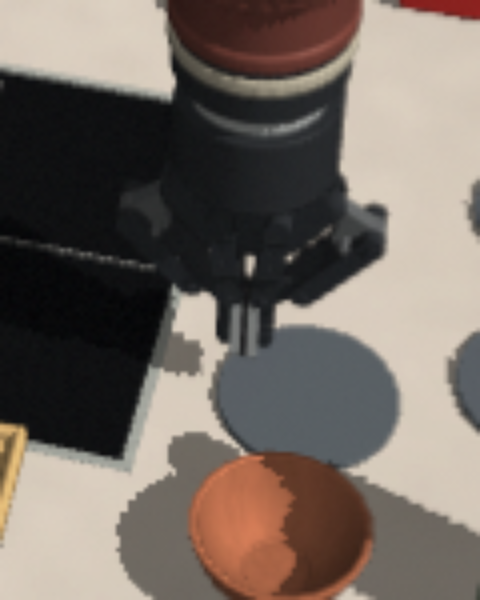

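The arm stopped at y=178 with its yaw drifting. It may be at a joint limit, so I'll check the joints.

```bash
python3 -c "
from h import *
print(observe()['joint_pos'])"
```

```text
[ 0.0634  0.3177 -0.0199  1.242   0.0271  3.1398]
```

Call:
{"api": "apply_moves", "payload": {"steps": [{"delta_pos": [-0.1, 0, 0], "angular": [-0.1, 0, 0], "claw": -1}, {"delta_pos": [-0.1, 0, 0], "angular": [-0.2, 0, 0], "claw": -1}, {"delta_pos": [-0.1, 0, 0], "angular": [-0.3, 0, 0], "claw": -1}, {"delta_pos": [-0.1, 0, 0], "angular": [-0.4, 0, 0], "claw": -1}, {"delta_pos": [-0.1, 0, 0], "angular": [-0.48, 0, 0], "claw": -1}, {"delta_pos": [-0.1, 0, 0], "angular": [-0.48, 0, 0], "claw": -1}, {"delta_pos": [-0.1, 0, 0], "angular": [-0.48, 0, 0], "claw": -1}, {"delta_pos": [-0.1, 0, 0], "angular": [-0.48, 0, 0], "claw": -1}]}}

```text
clock: 22.3
tcp_pos: [627.2, 176.9, 33.5]
tcp_rot: [[-0.008, 0.296, 0.955], [0.027, 0.955, -0.295], [-1.0, 0.023, -0.015]]
force: [-0.4, 0.8, -0.4]
gripper_width: 0.002
```

```bash
python3 -c "
from h import *
go(626.5,212.5,0,0)"
```

```text
at [627.2 176.9  33.5] jaw -17.2 F [-0.4  0.8 -0.4] w 0.002 t 22.3
delta [ 0.287  0.275 -0.089] ang [-0.0955 -0.0037 -0.008 ]
```

Call:
{"api": "apply_moves", "payload": {"steps": [{"delta_pos": [0, 0.15, -0.05], "angular": [-0.045, -0.002, -0.004], "claw": -1}, {"delta_pos": [0, 0.275, -0.09], "angular": [-0.095, -0.004, -0.008], "claw": -1}, {"delta_pos": [0.15, 0.275, -0.09], "angular": [-0.095, -0.004, -0.008], "claw": -1}, {"delta_pos": [0.28, 0.275, -0.09], "angular": [-0.095, -0.004, -0.008], "claw": -1}, {"delta_pos": [0.28, 0.275, -0.09], "angular": [-0.095, -0.004, -0.008], "claw": -1}]}}

```text
clock: 22.8
tcp_pos: [625.2, 211.4, -1.0]
tcp_rot: [[-0.002, 0.003, 1.0], [-0.001, 1.0, -0.003], [-1.0, -0.001, -0.002]]
force: [-0.9, 0.6, -0.5]
gripper_width: 0.003
```

```bash
python3 -c "
from h import *
go(626.5,212.5,-13,0); print(observe()['joint_pos'])"
```

```text
at [625.2 211.4  -1. ] jaw -0.2 F [-0.9  0.6 -0.5] w 0.003 t 22.8
delta [0.1   0.009 0.011] ang [-0.0011 -0.0007  0.0002]
[ 0.1286  0.3581 -0.0091  1.206  -0.0003  1.7027]
```

Lowering slowly onto slate A. The shut tip offset predicts contact near TCP z ≈ −13.5.

Call:
{"api": "apply_moves", "payload": {"steps": [{"delta_pos": [0.04, 0.01, 0.01], "angular": [0, 0, 0], "claw": -1}, {"delta_pos": [0.07, 0.01, 0.01], "angular": [0, 0, 0], "claw": -1}, {"delta_pos": [0.09, 0.01, 0.01], "angular": [0, 0, 0], "claw": -1}, {"delta_pos": [0.1, 0.01, 0.01], "angular": [0, 0, 0], "claw": -1}]}}

```text
clock: 23.2
tcp_pos: [626.9, 212.3, -10.9]
tcp_rot: [[-0.001, 0.004, 1.0], [-0.001, 1.0, -0.004], [-1.0, -0.001, -0.001]]
force: [-9.6, -4.0, 20.6]
gripper_width: -0.002
```

Call:
{"api": "apply_moves", "payload": {"steps": [{"delta_pos": [0.005, 0, 0], "angular": [0, 0, 0], "claw": -1}, {"delta_pos": [0.008, -0.08, 0], "angular": [0, 0, 0], "claw": -1}, {"delta_pos": [0.008, -0.2, 0], "angular": [0, 0, 0], "claw": -1}, {"delta_pos": [0.008, -0.32, -0.01], "angular": [0, 0, 0], "claw": -1}]}}

```text
clock: 23.6
tcp_pos: [626.5, 173.6, -10.8]
tcp_rot: [[0.001, 0.003, 1.0], [0.0, 1.0, -0.003], [-1.0, 0.0, 0.001]]
force: [0.9, 3.3, 5.6]
gripper_width: 0.003
```

```bash
python3 -c "
from h import *
p,d=snap('scene','11')
c=cv2.resize(p[200:360,320:520,::-1],None,fx=4,fy=4)[:600];cv2.imwrite('pics/c11.png',c);go(614,-52,-12,0)"
```

```text
at [626.5 171.4 -10.8] jaw -0.3 F [-1.9 -1.8  5.2] w -0.001 t 23.65
delta [ 0.012 -1.862 -0.095] ang [-0.0015  0.0001  0.0003]
```

View pics/c11.png

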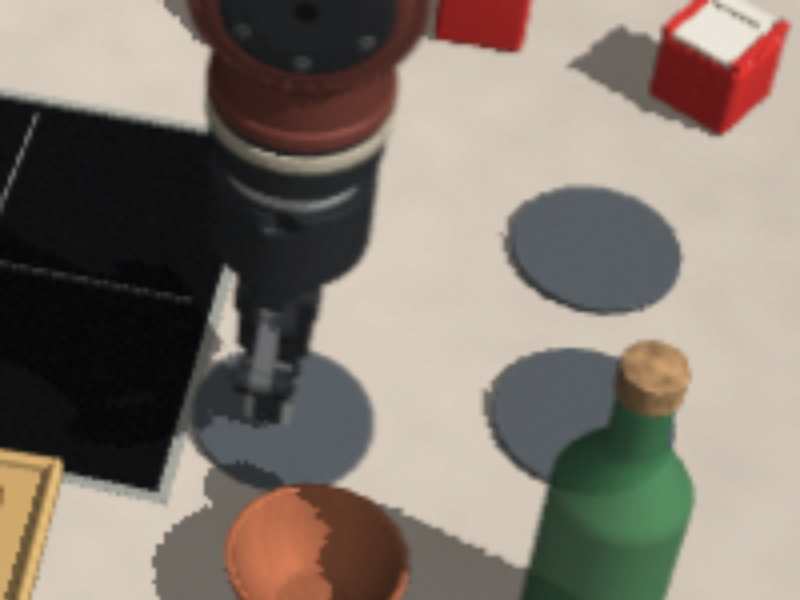

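The slate moves with the fingers, with maybe 8 mm of slip at the start. I'll press slightly harder and carry on.

Call:
{"api": "apply_moves", "payload": {"steps": [{"delta_pos": [0.012, -0.06, 0], "angular": [0, 0, 0], "claw": -1}, {"delta_pos": [0.015, -0.16, -0.01], "angular": [0, 0, 0], "claw": -1}, {"delta_pos": [0.017, -0.3, -0.02], "angular": [0, 0, 0], "claw": -1}, {"delta_pos": [0.018, -0.45, -0.03], "angular": [0, 0, 0], "claw": -1}, {"delta_pos": [0.018, -0.6, -0.03], "angular": [0, 0, 0], "claw": -1}, {"delta_pos": [0.018, -0.75, -0.04], "angular": [0, 0, 0], "claw": -1}]}}

```text
clock: 24.25
tcp_pos: [623.0, 81.1, -10.8]
tcp_rot: [[0.004, 0.004, 1.0], [0.001, 1.0, -0.004], [-1.0, 0.001, 0.004]]
force: [1.8, 5.0, 11.1]
gripper_width: 0.001
```

```bash
cat >> h.py <<'E'
def crop(n,tag,x0,y0,x1,y1,f=4):
    p,d=snap(n,tag);cv2.imwrite(f"pics/c{tag}.png",cv2.resize(p[y0:y1,x0:x1,::-1],None,fx=f,fy=f));return p,d
E
python3 -c "
from h import *
crop('scene','12',240,200,440,350);go(614,-52,-12,0)"
```

```text
at [623.   78.5 -10.8] jaw -0.3 F [-1.5 -0.9 10.8] w -0.0 t 24.3
delta [ 0.01  -1.088 -0.069] ang [-0.0019  0.0013  0.0002]
```

View pics/c12.png

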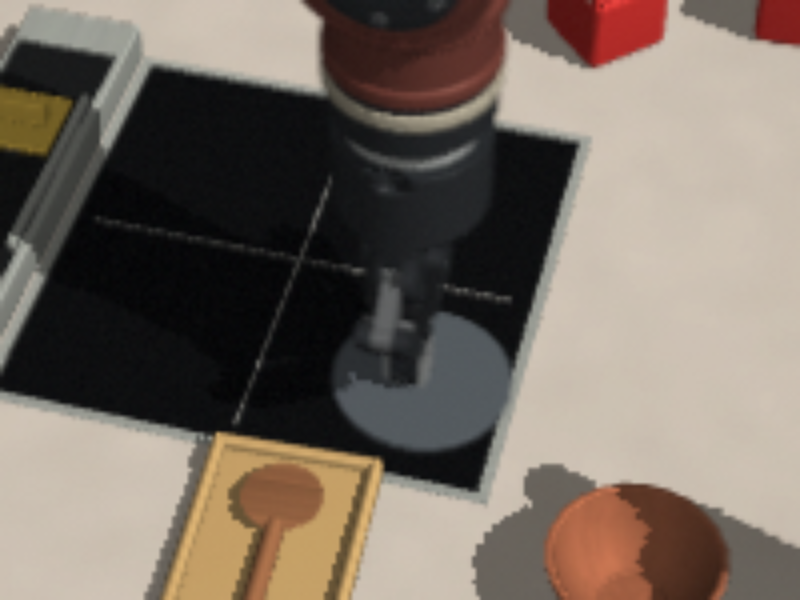

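```bash
python3 -c "
from h import *
f=lambda a:np.array(a)/4+[240-.375,200-.375]
print(onz('scene',f([(333,377),(510,382),(422,382)]),5))"
```

```text
[[632.8297  45.6655]
 [615.7365 132.5221]
 [625.7947  89.7361]]
```

Call:
{"api": "apply_moves", "payload": {"steps": [{"delta_pos": [0.01, -0.06, 0], "angular": [0, 0, 0], "claw": -1}, {"delta_pos": [0.015, -0.16, -0.01], "angular": [0, 0, 0], "claw": -1}, {"delta_pos": [0.017, -0.3, -0.03], "angular": [0, 0, 0], "claw": -1}, {"delta_pos": [0.018, -0.45, -0.04], "angular": [0, 0, 0], "claw": -1}, {"delta_pos": [0.018, -0.6, -0.05], "angular": [0, 0, 0], "claw": -1}, {"delta_pos": [0.018, -0.7, -0.06], "angular": [0, 0, 0], "claw": -1}]}}

```text
clock: 24.9
tcp_pos: [617.0, -6.5, -10.8]
tcp_rot: [[0.008, 0.006, 1.0], [0.001, 1.0, -0.006], [-1.0, 0.001, 0.008]]
force: [0.8, 6.8, 11.1]
gripper_width: 0.003
```

```bash
python3 -c "
from h import *
crop('scene','13',240,200,440,350);go(614,-52,-12,0)"
```

```text
at [616.9  -8.  -10.8] jaw -0.4 F [-0.8  0.5 12. ] w -0.003 t 24.95
delta [ 0.01  -0.367 -0.022] ang [-0.0022  0.0026  0.0001]
```

View pics/c13.png

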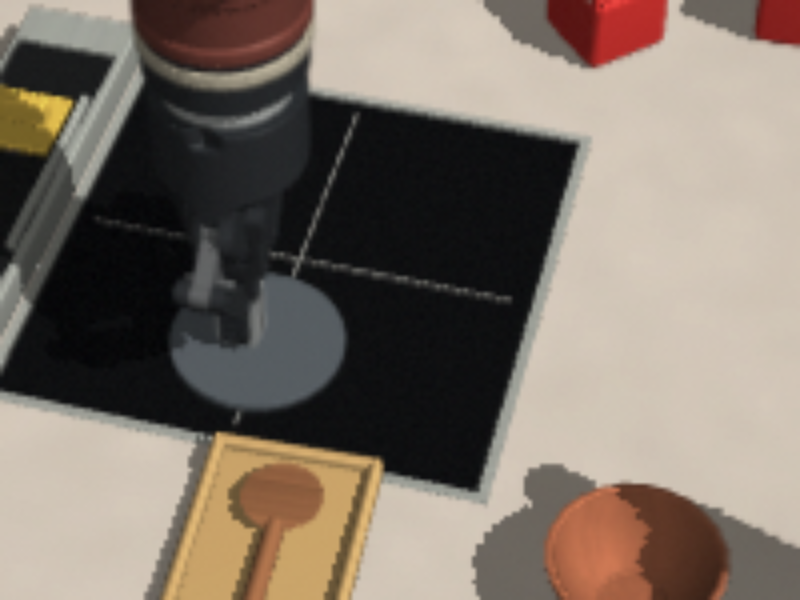

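Slate A is now at about (304,285) px, on the glass. One more slide puts it in the far-right quarter.

Call:
{"api": "apply_moves", "payload": {"steps": [{"delta_pos": [0.01, -0.06, 0], "angular": [0, 0, 0], "claw": -1}, {"delta_pos": [0.015, -0.16, -0.01], "angular": [0, 0.002, 0], "claw": -1}, {"delta_pos": [0.017, -0.3, -0.02], "angular": [0, 0.002, 0], "claw": -1}, {"delta_pos": [0.018, -0.42, -0.02], "angular": [0, 0.002, 0], "claw": -1}, {"delta_pos": [0.015, -0.48, -0.02], "angular": [0, 0.002, 0], "claw": -1}, {"delta_pos": [0.005, -0.48, -0.02], "angular": [0, 0.002, 0], "claw": -1}, {"delta_pos": [-0.1, -0.48, -0.02], "angular": [0, 0.002, 0], "claw": -1}, {"delta_pos": [-0.4, -0.48, -0.02], "angular": [0, 0.002, 0], "claw": -1}]}}

```text
clock: 25.75
tcp_pos: [610.5, -64.9, 34.3]
tcp_rot: [[-0.005, 0.007, 1.0], [0.002, 1.0, -0.007], [-1.0, 0.002, -0.005]]
force: [-0.3, 0.1, 0.1]
gripper_width: 0.002
```

```bash
python3 -c "
from h import *
crop('scene','14',240,200,440,350);go(593.6,326,60,0)"
```

```text
at [615.  -66.1  43.4] jaw -0.4 F [ 3.2 -1.4  5.7] w 0.002 t 25.8
delta [-0.146  3.266 -0.201] ang [-0.0022  0.0017  0.0006]
```

View pics/c14.png

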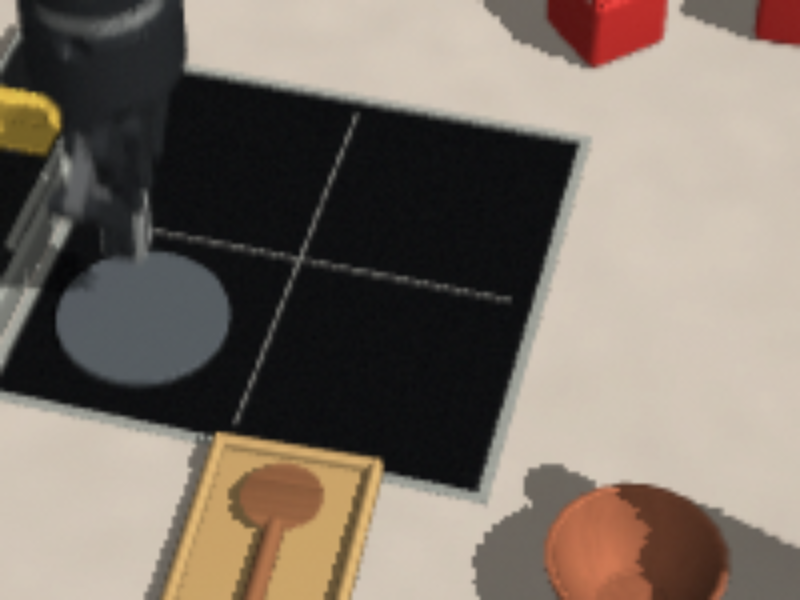

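Slate A sits in the far-right quarter at about (276,279) px. Moving to slate B.

Call:
{"api": "apply_moves", "payload": {"steps": [{"delta_pos": [-0.3, 0.3, 0], "angular": [0, 0, 0], "claw": -1}, {"delta_pos": [-0.3, 0.7, -0.03], "angular": [0, 0, 0], "claw": -1}, {"delta_pos": [-0.3, 1, -0.06], "angular": [0, 0, 0], "claw": -1}, {"delta_pos": [-0.3, 1, -0.06], "angular": [0, 0, 0], "claw": -1}]}}

```text
clock: 26.2
tcp_pos: [607.9, 58.3, 80.1]
tcp_rot: [[0.006, 0.002, 1.0], [-0.001, 1.0, -0.002], [-1.0, -0.001, 0.006]]
force: [0.2, -0.3, 0.4]
gripper_width: 0.004
```

Call:
{"api": "apply_moves", "payload": {"steps": [{"delta_pos": [0, 0.35, -0.03], "angular": [0, 0, 0], "claw": -1}, {"delta_pos": [0, 0.7, -0.06], "angular": [0, 0, 0], "claw": -1}, {"delta_pos": [0, 1, -0.08], "angular": [0, 0, 0], "claw": -1}, {"delta_pos": [0, 1, -0.08], "angular": [0, 0, 0], "claw": -1}]}}

```text
clock: 26.6
tcp_pos: [597.7, 181.8, 80.3]
tcp_rot: [[0.006, -0.002, 1.0], [-0.0, 1.0, 0.002], [-1.0, -0.0, 0.006]]
force: [-0.2, -0.8, 0.5]
gripper_width: 0.0
```

```bash
python3 -c "
from h import *
p,d=snap('top','15')
slts(p);go(593.6,326,30,0)"
```

```text
slate rect [614.8 -58. ] [86.7 86. ] circ [614.5 -57.7] 44.8 px [369. 217.] 1288.0
at [598.1 179.8  80.2] jaw 0.0 F [ 0.1 -0.7 -1.1] w 0.004 t 26.65
delta [ 0.417  1.219 -0.039] ang [0.0002 0.0018 0.0004]
```

View pics/top_15.png

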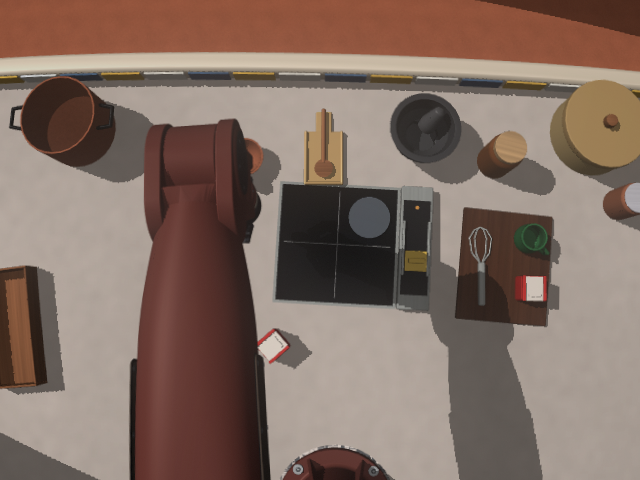

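A is at (614.6,−58) mm, inside its quarter (panel frame 61,−66). The board shows cellar (534,288), mug (533,238) and whisk (481,265), all standing. On to B.

Call:
{"api": "apply_moves", "payload": {"steps": [{"delta_pos": [0, 0.35, -0.01], "angular": [0, 0, 0], "claw": -1}, {"delta_pos": [0, 0.7, -0.02], "angular": [0, 0, 0], "claw": -1}, {"delta_pos": [0, 1, -0.03], "angular": [0, 0, 0], "claw": -1}, {"delta_pos": [0, 1, -0.03], "angular": [0, 0, 0], "claw": -1}]}}

```text
clock: 27.05
tcp_pos: [594.1, 302.3, 80.1]
tcp_rot: [[0.006, -0.004, 1.0], [-0.001, 1.0, 0.004], [-1.0, -0.001, 0.006]]
force: [-0.5, 0.2, -0.5]
gripper_width: -0.002
```

```bash
python3 -c "
from h import *
crop('scene','16',360,200,560,350);go(593.6,326,5,0);print(observe()['joint_pos'])"
```

```text
at [594.4 300.4  80. ] jaw 0.1 F [-0.8 -0.1  0.1] w 0.001 t 27.1
delta [ 0.625  0.214 -0.009] ang [0.0008 0.0018 0.0005]
[ 0.2736  0.315   0.0891  1.3399 -0.003   1.8418]
```

View pics/c16.png

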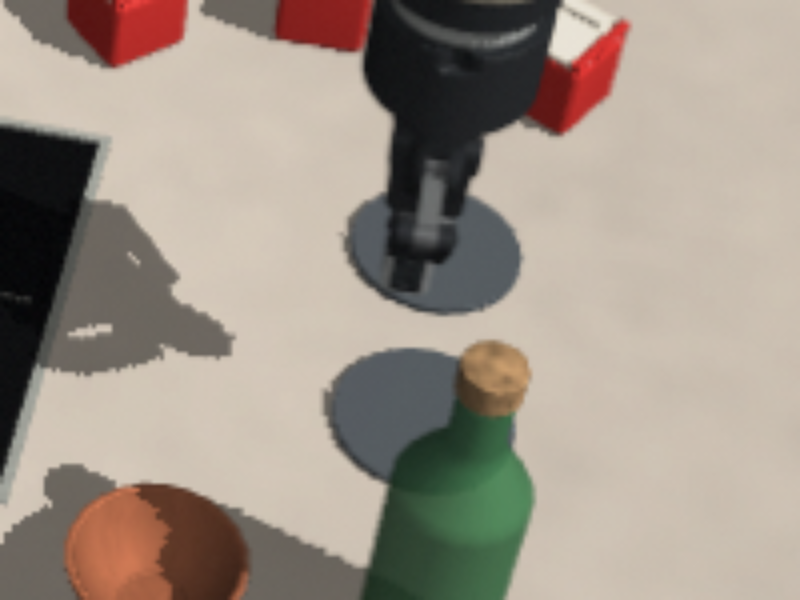

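B is still at about (465,303) px, partly behind the bottle, and C is at (468,262). Descending on B.

Call:
{"api": "apply_moves", "payload": {"steps": [{"delta_pos": [0.2, 0.15, -0.01], "angular": [0, 0.002, 0], "claw": -1}, {"delta_pos": [0.5, 0.21, -0.01], "angular": [0, 0.002, 0], "claw": -1}, {"delta_pos": [0.68, 0.21, -0.01], "angular": [0, 0.002, 0], "claw": -1}, {"delta_pos": [0.68, 0.21, -0.01], "angular": [0, 0.002, 0], "claw": -1}, {"delta_pos": [0.68, 0.21, -0.01], "angular": [0, 0.002, 0], "claw": -1}]}}

```text
clock: 27.6
tcp_pos: [594.0, 324.0, -1.1]
tcp_rot: [[-0.001, -0.001, 1.0], [-0.002, 1.0, 0.001], [-1.0, -0.002, -0.001]]
force: [0.3, -0.4, 1.0]
gripper_width: 0.002
```

```bash
python3 -c "
from h import *
go(593.6,326,-12.5,0);print(observe()['joint_pos'])"
```

```text
at [594.  324.   -1.1] jaw 0.1 F [ 0.3 -0.4  1. ] w 0.002 t 27.6
delta [ 0.095  0.017 -0.004] ang [ 0.0003 -0.0003  0.0006]
[ 0.3073  0.4057  0.0498  1.2162 -0.0016  1.8771]
```

Call:
{"api": "apply_moves", "payload": {"steps": [{"delta_pos": [0.04, 0.05, 0], "angular": [0, 0, 0], "claw": -1}, {"delta_pos": [0.07, 0.05, 0], "angular": [0, 0, 0], "claw": -1}, {"delta_pos": [0.09, 0.05, 0], "angular": [0, 0, 0], "claw": -1}, {"delta_pos": [0.095, 0.05, 0], "angular": [0, 0, 0], "claw": -1}]}}

```text
clock: 28.0
tcp_pos: [594.8, 330.1, -10.8]
tcp_rot: [[0.001, -0.001, 1.0], [-0.002, 1.0, 0.001], [-1.0, -0.002, 0.001]]
force: [-3.6, -1.6, 12.3]
gripper_width: 0.005
```

Call:
{"api": "apply_moves", "payload": {"steps": [{"delta_pos": [0.012, -0.05, 0], "angular": [0, 0, 0], "claw": -1}, {"delta_pos": [0.015, -0.14, 0.01], "angular": [0, 0, 0], "claw": -1}, {"delta_pos": [0.016, -0.26, 0.02], "angular": [0, 0, 0], "claw": -1}, {"delta_pos": [0.017, -0.39, 0.03], "angular": [0, 0, 0], "claw": -1}, {"delta_pos": [0.018, -0.52, 0.04], "angular": [0, 0, 0], "claw": -1}, {"delta_pos": [0.018, -0.65, 0.05], "angular": [0, 0, 0], "claw": -1}, {"delta_pos": [0.018, -0.78, 0.06], "angular": [0, 0, 0], "claw": -1}]}}

```text
clock: 28.7
tcp_pos: [603.6, 236.9, -10.8]
tcp_rot: [[0.004, -0.002, 1.0], [0.0, 1.0, 0.002], [-1.0, 0.0, 0.004]]
force: [-0.1, 4.7, 8.3]
gripper_width: 0.001
```

Call:
{"api": "apply_moves", "payload": {"steps": [{"delta_pos": [0.012, -0.1, 0], "angular": [0, 0, 0], "claw": -1}, {"delta_pos": [0.015, -0.2, 0.01], "angular": [0, 0, 0], "claw": -1}, {"delta_pos": [0.016, -0.3, 0.02], "angular": [0, 0, 0], "claw": -1}, {"delta_pos": [0.017, -0.41, 0.03], "angular": [0, 0, 0], "claw": -1}, {"delta_pos": [0.018, -0.52, 0.04], "angular": [0, 0, 0], "claw": -1}, {"delta_pos": [0.018, -0.64, 0.05], "angular": [0, 0, 0], "claw": -1}]}}

```text
clock: 29.3
tcp_pos: [611.4, 160.7, -10.8]
tcp_rot: [[0.008, -0.003, 1.0], [0.003, 1.0, 0.003], [-1.0, 0.003, 0.008]]
force: [-1.0, 6.5, 10.7]
gripper_width: 0.003
```

```bash
python3 -c "
from h import *
crop('scene','17',260,210,460,360);go(617.8,67.7,-12,0)"
```

```text
at [611.6 158.6 -10.8] jaw 0.1 F [-0.7  1.6 12. ] w 0.002 t 29.35
delta [ 0.009 -0.758  0.05 ] ang [ 0.0005  0.0024 -0.0005]
```

View pics/c17.png

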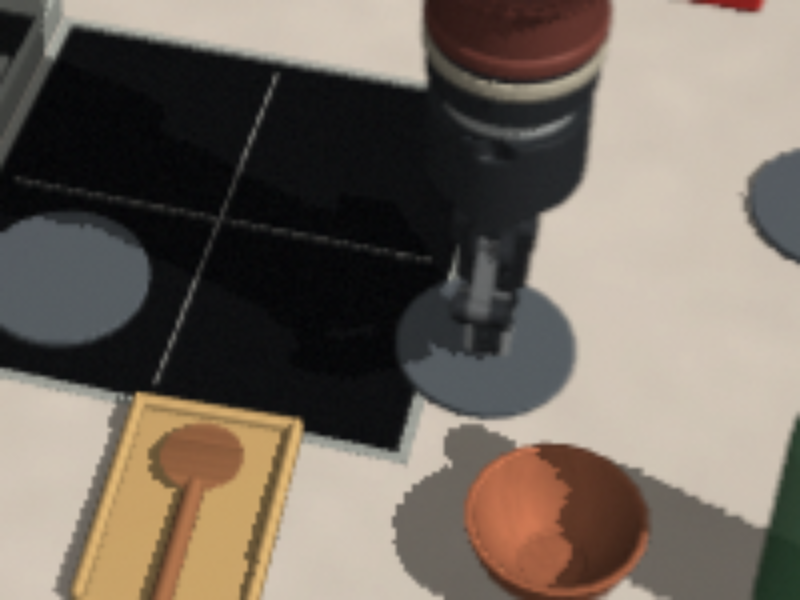

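B slides along centred under the tips, at about (382,297) px. One more slide onto the glass.

Call:
{"api": "apply_moves", "payload": {"steps": [{"delta_pos": [0.012, -0.08, 0], "angular": [0, 0.002, 0], "claw": -1}, {"delta_pos": [0.015, -0.2, 0.01], "angular": [0, 0.002, 0], "claw": -1}, {"delta_pos": [0.016, -0.33, 0.02], "angular": [0, 0.002, 0], "claw": -1}, {"delta_pos": [0.017, -0.46, 0.03], "angular": [0, 0.002, 0], "claw": -1}, {"delta_pos": [0.018, -0.58, 0.04], "angular": [0, 0.002, 0], "claw": -1}, {"delta_pos": [0.018, -0.7, 0.05], "angular": [0, 0.002, 0], "claw": -1}, {"delta_pos": [0.015, -0.76, 0.05], "angular": [0, 0.002, 0], "claw": -1}, {"delta_pos": [0.01, -0.76, 0.05], "angular": [0, 0.002, 0], "claw": -1}]}}

```text
clock: 30.15
tcp_pos: [619.1, 66.2, -10.8]
tcp_rot: [[0.004, -0.001, 1.0], [0.001, 1.0, 0.001], [-1.0, 0.001, 0.004]]
force: [1.4, -1.6, 3.4]
gripper_width: 0.001
```

Call:
{"api": "apply_moves", "payload": {"steps": [{"delta_pos": [-0.05, 0, 0], "angular": [0, 0, 0], "claw": -1}, {"delta_pos": [-0.4, 0, 0], "angular": [0, 0, 0], "claw": -1}, {"delta_pos": [-0.6, 0, 0], "angular": [0, 0, 0], "claw": -1}]}}

```text
clock: 30.45
tcp_pos: [619.0, 66.1, 63.5]
tcp_rot: [[0.005, -0.001, 1.0], [0.001, 1.0, 0.001], [-1.0, 0.001, 0.005]]
force: [2.2, -0.5, 0.4]
gripper_width: -0.003
```

```bash
python3 -c "
from h import *
crop('scene','18',240,200,500,350,3);go(475.8,324,70,0);p,d=snap('top','18');slts(p)"
```

```text
at [621.3  65.9  67.8] jaw 0.1 F [ 1.5 -0.3  4.3] w 0.001 t 30.5
delta [-0.031  2.152 -1.21 ] ang [ 0.0003  0.0033 -0.    ]
slate rect [475.7 324.7] [85.8 83.2] circ [475.8 324.1] 43.8 px [189. 277.] 1213.0
slate rect [638.5 -47.7] [37.1 82.1] circ [626.4 -52.4] 41.1 px [365. 207.] 405.0
```

View pics/c18.png

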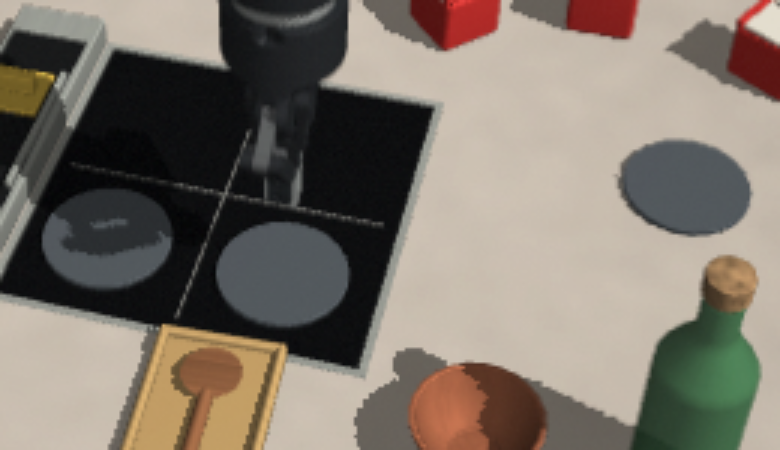

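B is in the far-left quarter at about (334,291) px, and C is still at (468,262). On to C.

Call:
{"api": "apply_moves", "payload": {"steps": [{"delta_pos": [-0.1, 0.3, -0.2], "angular": [0, 0.003, 0], "claw": -1}, {"delta_pos": [-0.1, 0.65, -0.4], "angular": [0, 0.003, 0], "claw": -1}, {"delta_pos": [-0.1, 1, -0.6], "angular": [0, 0.003, 0], "claw": -1}, {"delta_pos": [-0.1, 1, -0.6], "angular": [0, 0.003, 0], "claw": -1}]}}

```text
clock: 30.95
tcp_pos: [545.4, 190.1, 76.3]
tcp_rot: [[-0.002, -0.006, 1.0], [0.001, 1.0, 0.006], [-1.0, 0.001, -0.002]]
force: [0.8, -0.8, 0.7]
gripper_width: -0.002
```

```bash
python3 -c "
from h import *
go(475.8,329,0,0)"
```

```text
at [545.4 190.1  76.3] jaw 0.4 F [ 0.8 -0.8  0.7] w -0.002 t 30.95
delta [ 0.638  1.16  -0.572] ang [ 0.0019 -0.0006 -0.0003]
```

Call:
{"api": "apply_moves", "payload": {"steps": [{"delta_pos": [0, 0.35, -0.2], "angular": [0, 0, 0], "claw": -1}, {"delta_pos": [0.1, 0.7, -0.4], "angular": [0.002, 0, 0], "claw": -1}, {"delta_pos": [0.3, 1, -0.57], "angular": [0.002, 0, 0], "claw": -1}, {"delta_pos": [0.4, 1, -0.57], "angular": [0.002, 0, 0], "claw": -1}]}}

```text
clock: 31.35
tcp_pos: [472.2, 312.7, 26.1]
tcp_rot: [[-0.005, -0.005, 1.0], [0.001, 1.0, 0.005], [-1.0, 0.001, -0.005]]
force: [0.1, -0.1, -0.3]
gripper_width: -0.002
```

```bash
python3 -c "
from h import *
go(475.8,329,-1,0)"
```

```text
at [472.2 312.7  26.1] jaw 0.3 F [ 0.1 -0.1 -0.3] w -0.002 t 31.35
delta [0.225 0.136 0.032] ang [ 0.0015 -0.0017 -0.0002]
```

Call:
{"api": "apply_moves", "payload": {"steps": [{"delta_pos": [0.1, 0.13, 0.03], "angular": [0, -0.001, 0], "claw": -1}, {"delta_pos": [0.22, 0.13, 0.03], "angular": [0, -0.001, 0], "claw": -1}, {"delta_pos": [0.27, 0.13, 0.03], "angular": [0, -0.001, 0], "claw": -1}, {"delta_pos": [0.29, 0.13, 0.03], "angular": [0, -0.001, 0], "claw": -1}, {"delta_pos": [0.31, 0.13, 0.03], "angular": [0, -0.001, 0], "claw": -1}, {"delta_pos": [0.32, 0.13, 0.03], "angular": [0, -0.001, 0], "claw": -1}]}}

```text
clock: 31.95
tcp_pos: [476.2, 327.7, -10.9]
tcp_rot: [[-0.001, -0.004, 1.0], [0.0, 1.0, 0.004], [-1.0, 0.0, -0.001]]
force: [-7.7, -4.8, 17.5]
gripper_width: 0.0
```

Call:
{"api": "apply_moves", "payload": {"steps": [{"delta_pos": [0.01, -0.05, 0], "angular": [0, 0, 0], "claw": -1}, {"delta_pos": [0.015, -0.14, 0.01], "angular": [0, 0, 0], "claw": -1}, {"delta_pos": [0.016, -0.26, 0.02], "angular": [0, 0, 0], "claw": -1}, {"delta_pos": [0.017, -0.39, 0.03], "angular": [0, 0, 0], "claw": -1}, {"delta_pos": [0.018, -0.52, 0.04], "angular": [0, 0, 0], "claw": -1}, {"delta_pos": [0.018, -0.65, 0.05], "angular": [0, 0, 0], "claw": -1}, {"delta_pos": [0.018, -0.78, 0.06], "angular": [0, 0, 0], "claw": -1}]}}

```text
clock: 32.65
tcp_pos: [485.9, 234.0, -10.8]
tcp_rot: [[0.003, -0.004, 1.0], [0.003, 1.0, 0.004], [-1.0, 0.003, 0.003]]
force: [-0.6, 5.4, 8.9]
gripper_width: -0.001
```

Call:
{"api": "apply_moves", "payload": {"steps": [{"delta_pos": [0.012, -0.1, 0], "angular": [0, 0, 0], "claw": -1}, {"delta_pos": [0.015, -0.2, 0.01], "angular": [0, 0, 0], "claw": -1}, {"delta_pos": [0.016, -0.3, 0.02], "angular": [0, 0, 0], "claw": -1}, {"delta_pos": [0.017, -0.41, 0.03], "angular": [0, 0, 0], "claw": -1}, {"delta_pos": [0.018, -0.52, 0.04], "angular": [0, 0, 0], "claw": -1}, {"delta_pos": [0.018, -0.64, 0.05], "angular": [0, 0, 0], "claw": -1}]}}

```text
clock: 33.25
tcp_pos: [494.3, 157.4, -10.9]
tcp_rot: [[0.007, -0.004, 1.0], [0.005, 1.0, 0.004], [-1.0, 0.005, 0.007]]
force: [0.3, 6.4, 13.3]
gripper_width: -0.0
```

```bash
python3 -c "
from h import *
crop('scene','19',240,180,480,330,3);go(497.8,71,-12,0)"
```

```text
at [494.6 155.6 -10.9] jaw 0.2 F [-1.   0.6 14.4] w 0.005 t 33.3
delta [ 0.007 -0.705  0.025] ang [ 0.001   0.0022 -0.0013]
```

View pics/c19.png

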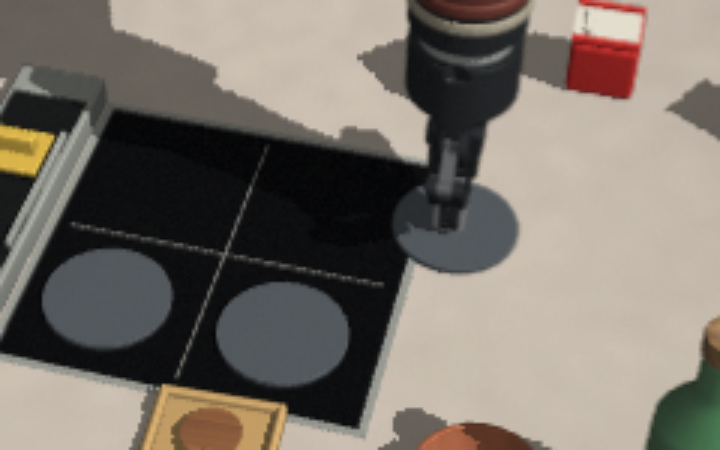

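C is following, at about (392,256) px. Last slide into the near-left quarter.

Call:
{"api": "apply_moves", "payload": {"steps": [{"delta_pos": [0.01, -0.08, 0], "angular": [0, 0.002, 0], "claw": -1}, {"delta_pos": [0.014, -0.2, 0.01], "angular": [0, 0.002, 0], "claw": -1}, {"delta_pos": [0.016, -0.33, 0.02], "angular": [0, 0.002, 0], "claw": -1}, {"delta_pos": [0.017, -0.46, 0.02], "angular": [0, 0.002, 0], "claw": -1}, {"delta_pos": [0.018, -0.58, 0.02], "angular": [0, 0.002, 0], "claw": -1}, {"delta_pos": [0.018, -0.7, 0.02], "angular": [0, 0.002, 0], "claw": -1}, {"delta_pos": [0.015, -0.76, 0.02], "angular": [0, 0.002, 0], "claw": -1}, {"delta_pos": [0.01, -0.76, 0.02], "angular": [0, 0.002, 0], "claw": -1}]}}

```text
clock: 34.1
tcp_pos: [499.2, 62.8, -10.8]
tcp_rot: [[0.005, -0.002, 1.0], [0.004, 1.0, 0.002], [-1.0, 0.004, 0.005]]
force: [1.8, 0.0, 4.7]
gripper_width: 0.0
```

Call:
{"api": "apply_moves", "payload": {"steps": [{"delta_pos": [-0.05, 0, 0], "angular": [0, 0, 0], "claw": -1}, {"delta_pos": [-0.4, 0, 0], "angular": [0, 0, 0], "claw": -1}, {"delta_pos": [-0.9, 0, 0], "angular": [0, 0, 0], "claw": -1}, {"delta_pos": [-1, 0, 0], "angular": [0, 0, 0], "claw": -1}]}}

```text
clock: 34.5
tcp_pos: [499.9, 61.6, 113.7]
tcp_rot: [[0.009, -0.001, 1.0], [0.003, 1.0, 0.001], [-1.0, 0.002, 0.009]]
force: [-0.1, 0.4, 0.1]
gripper_width: 0.001
```

```bash
python3 -c "
from h import *
crop('scene','20',200,180,440,330,3);go(465,-154,120,0)"
```

```text
at [501.2  61.4 116. ] jaw 0.1 F [1.2 0.1 3.7] w -0.002 t 34.55
delta [-0.041 -1.795 -0.304] ang [ 0.0005  0.0038 -0.0007]
```

View pics/c20.png

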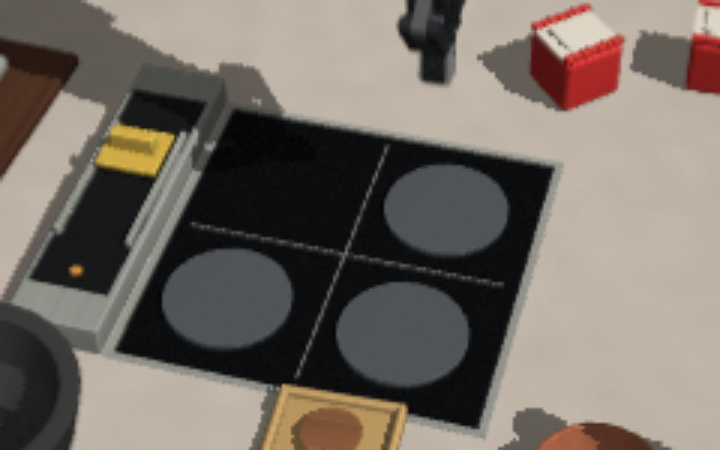

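All three slates lie apart on the glass, at about (275,280), (333,291) and (348,250) px. Now to the yellow cover: approach the near side of its rib.

Call:
{"api": "apply_moves", "payload": {"steps": [{"delta_pos": [0, -0.35, -0.05], "angular": [0, 0.003, 0], "claw": -1}, {"delta_pos": [0, -0.7, -0.1], "angular": [0, 0.003, 0], "claw": -1}, {"delta_pos": [0, -1, -0.2], "angular": [0, 0.003, 0], "claw": -1}, {"delta_pos": [0, -1, -0.2], "angular": [0, 0.003, 0], "claw": -1}]}}

```text
clock: 34.95
tcp_pos: [476.0, -62.3, 115.2]
tcp_rot: [[0.002, 0.003, 1.0], [0.001, 1.0, -0.003], [-1.0, 0.001, 0.002]]
force: [-0.8, 1.0, -0.3]
gripper_width: 0.002
```

```bash
python3 -c "
from h import *
go(475,-154,80,0)"
```

```text
at [476.  -62.3 115.2] jaw -0.2 F [-0.8  1.  -0.3] w 0.002 t 34.95
delta [ 0.292 -0.764 -0.007] ang [-0.0009  0.0005 -0.0003]
```

Call:
{"api": "apply_moves", "payload": {"steps": [{"delta_pos": [0, -0.35, 0], "angular": [0, 0, 0], "claw": -1}, {"delta_pos": [0.1, -0.7, 0], "angular": [0, 0, 0], "claw": -1}, {"delta_pos": [0.3, -0.76, 0], "angular": [0, 0, 0], "claw": -1}, {"delta_pos": [0.3, -0.76, 0], "angular": [0, 0, 0], "claw": -1}]}}

```text
clock: 35.35
tcp_pos: [473.7, -153.4, 76.0]
tcp_rot: [[-0.003, 0.005, 1.0], [0.004, 1.0, -0.005], [-1.0, 0.004, -0.003]]
force: [0.2, 1.1, 0.7]
gripper_width: -0.0
```

```bash
python3 -c "
from h import *
crop('scene','21',160,160,360,310,4);go(475,-154,27,0);p,d=snap('top','21');slts(p)"
```

```text
at [ 474.4 -152.7   77.6] jaw -0.2 F [0.  0.9 0.3] w 0.0 t 35.4
delta [ 0.422 -0.012  0.006] ang [-0.0013 -0.0005 -0.001 ]
slate rect [497.8  70.7] [85.  87.2] circ [497.6  70.5] 44.6 px [307. 270.] 1307.5
slate rect [614.8 -57.9] [86.7 86. ] circ [614.4 -57.7] 44.3 px [369. 217.] 1266.5
slate rect [618.6  66.2] [85.7 86.8] circ [618.3  66.6] 44.4 px [311. 214.] 1263.5
```

View pics/c21.png

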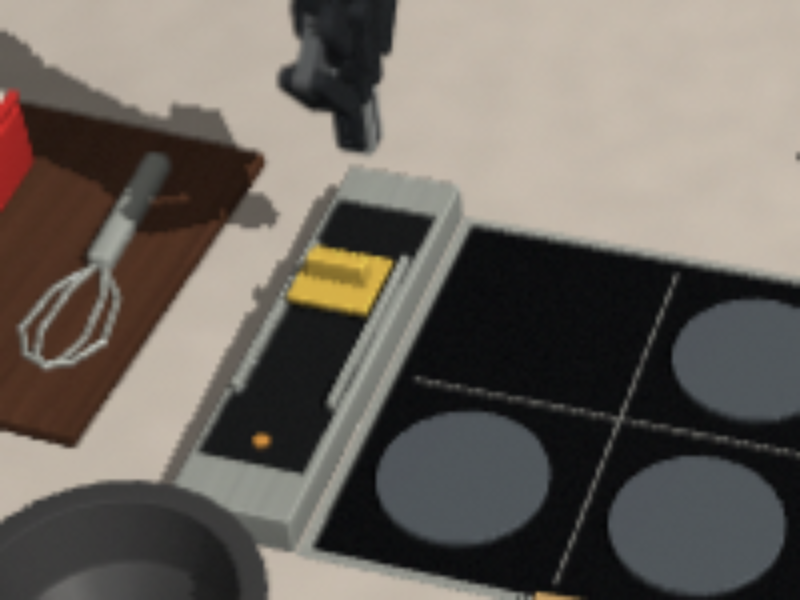

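View pics/top_21.png

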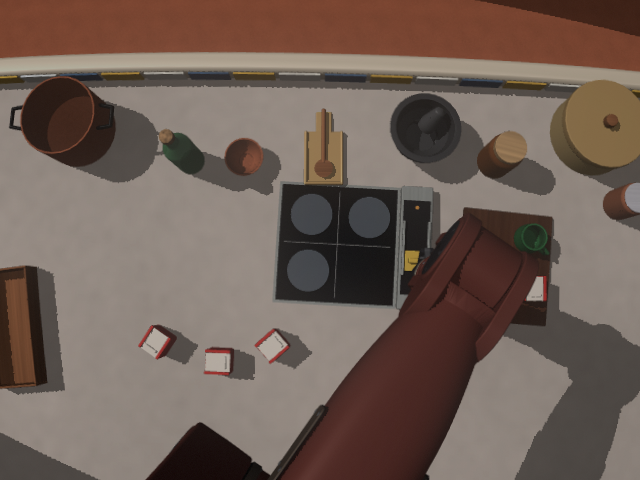

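All three slates are well inside the ±85 mm limits. Panel frame: (−60,60), (61,−66), (61,59). No slate is left on the shelf and the cover is closed. Lowering to rib height.

Call:
{"api": "apply_moves", "payload": {"steps": [{"delta_pos": [0.2, 0, 0], "angular": [0, 0, 0], "claw": -1}, {"delta_pos": [0.42, -0.01, 0], "angular": [0, 0, 0], "claw": -1}, {"delta_pos": [0.42, -0.01, 0], "angular": [0, 0, 0], "claw": -1}, {"delta_pos": [0.42, -0.01, 0], "angular": [0, 0, 0], "claw": -1}]}}

```text
clock: 35.85
tcp_pos: [475.5, -152.9, 29.7]
tcp_rot: [[0.0, 0.002, 1.0], [0.002, 1.0, -0.002], [-1.0, 0.002, 0.0]]
force: [0.4, 0.7, 0.4]
gripper_width: -0.001
```

```bash
python3 -c "
from h import *
crop('scene','22',160,160,360,310,4);go(505,-154,26.5,0)"
```

```text
at [ 476.1 -153.4   30.3] jaw -0.1 F [ 0.3 -0.4  0.7] w 0.002 t 35.9
delta [ 0.032 -0.005  0.241] ang [-0.0006  0.0005 -0.0004]
```

View pics/c22.png

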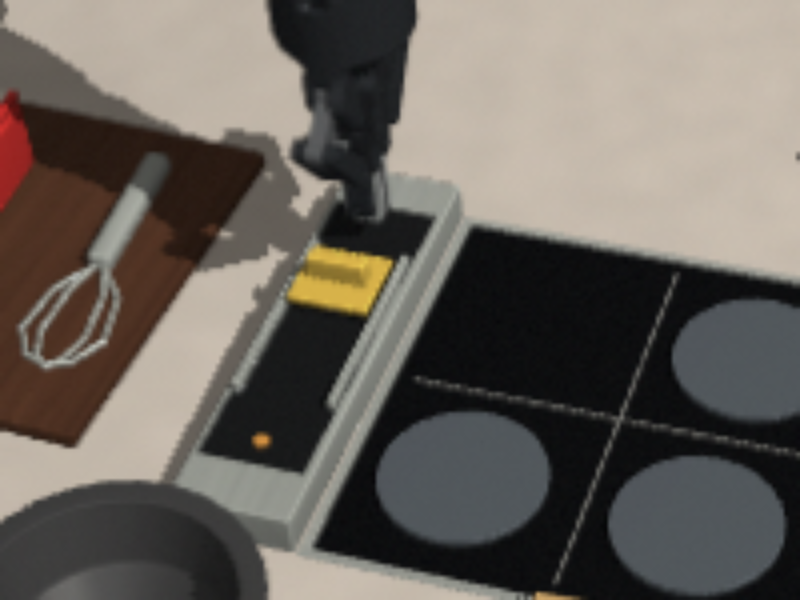

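The shut tips are just on the near side of the rib, at about (250,213) px. Pushing it away along the panel's +x.

Call:
{"api": "apply_moves", "payload": {"steps": [{"delta_pos": [0.02, -0.01, 0.05], "angular": [0, 0, 0], "claw": -1}, {"delta_pos": [0.025, -0.01, 0.12], "angular": [0, 0, 0], "claw": -1}, {"delta_pos": [0.025, -0.01, 0.2], "angular": [0, 0, 0], "claw": -1}, {"delta_pos": [0.025, -0.01, 0.28], "angular": [0, 0, 0], "claw": -1}, {"delta_pos": [0.025, -0.01, 0.36], "angular": [0, 0, 0], "claw": -1}]}}

```text
clock: 36.4
tcp_pos: [520.2, -155.0, 27.6]
tcp_rot: [[0.001, 0.002, 1.0], [0.001, 1.0, -0.002], [-1.0, 0.001, 0.001]]
force: [-2.4, -1.4, 2.8]
gripper_width: 0.004
```

```bash
python3 -c "
from h import *
crop('scene','23',160,160,360,310,4);go(560,-156,26.5,0)"
```

```text
at [ 521.3 -155.1   27.7] jaw -0.1 F [-1.2 -0.1  0.9] w -0.003 t 36.45
delta [ 0.011 -0.007  0.322] ang [-0.0006  0.0008 -0.0002]
```

View pics/c23.png

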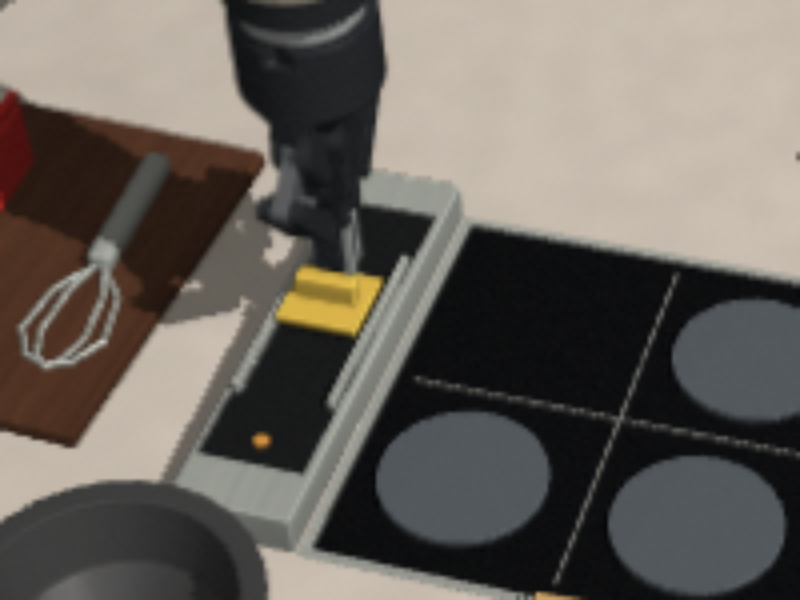

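The cover moves with about 2.4 N and its rib is at (242,233) px. Pushing on to the stop.

Call:
{"api": "apply_moves", "payload": {"steps": [{"delta_pos": [0.005, 0, 0.08], "angular": [0, 0, 0], "claw": -1}, {"delta_pos": [0.005, -0.005, 0.16], "angular": [0, 0, 0], "claw": -1}, {"delta_pos": [0.005, -0.01, 0.24], "angular": [0, 0, 0], "claw": -1}, {"delta_pos": [0.005, -0.01, 0.32], "angular": [0, 0, 0], "claw": -1}]}}

```text
clock: 36.85
tcp_pos: [559.4, -156.1, 26.8]
tcp_rot: [[0.0, 0.002, 1.0], [0.001, 1.0, -0.002], [-1.0, 0.001, 0.0]]
force: [-33.5, 0.8, 13.2]
gripper_width: -0.001
```

```bash
python3 -c "
from h import *
crop('scene','24',160,160,360,310,4);go(560,-156,26.5,0)"
```

```text
at [ 558.3 -156.1   26.6] jaw -0.1 F [-14.1   1.9  13.1] w 0.0 t 36.9
delta [0.001 0.    0.014] ang [-0.0007 -0.0011 -0.0003]
```

View pics/c24.png

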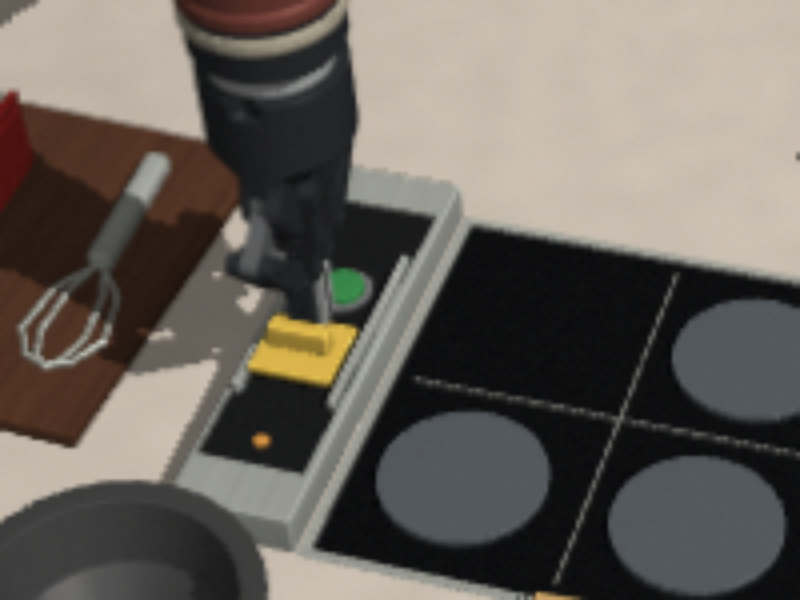

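The cover is at its stop (33 N) and the green button shows at (246,231) px. I'll back off, lift and centre over the button.

Call:
{"api": "apply_moves", "payload": {"steps": [{"delta_pos": [0, 0, -0.06], "angular": [0, 0, 0], "claw": -1}, {"delta_pos": [-0.2, 0, -0.15], "angular": [0, 0, 0], "claw": -1}, {"delta_pos": [-0.3, 0.01, -0.31], "angular": [0, 0, 0], "claw": -1}, {"delta_pos": [-0.3, 0.01, -0.31], "angular": [0, 0, 0], "claw": -1}, {"delta_pos": [-0.3, 0.01, -0.31], "angular": [0, 0, 0], "claw": -1}]}}

```text
clock: 37.4
tcp_pos: [521.8, -155.1, 62.8]
tcp_rot: [[-0.002, 0.003, 1.0], [0.0, 1.0, -0.003], [-1.0, 0.0, -0.002]]
force: [0.9, -0.1, 0.0]
gripper_width: 0.001
```

```bash
python3 -c "
from h import *
p,d=crop('scene','25',160,160,360,310,4)
h=hsv(p);m=(h[:,:,0]>50)&(h[:,:,0]<80)&(h[:,:,1]>120)&(h[:,:,2]>100)
for c in blobs(m,20,(200,200,280,280)): r=cv2.boundingRect(c);print('btn',r,onz('scene',[(r[0]+r[2]/2-.5,r[1]+r[3]/2-.5)],32))
m=(h[:,:,0]>20)&(h[:,:,0]<32)&(h[:,:,1]>150)&(h[:,:,2]>120)
for c in blobs(m,50,(200,200,280,280)): print('tab',onz('scene',c[:,0],37.5).min(0),onz('scene',c[:,0],37.5).max(0))
go(521,-154.6,22,0)"
```

```text
btn (240, 227, 11, 9) [[ 521.271  -155.3526]]
tab [ 553.468 -179.779] [ 598.2007 -133.4747]
at [ 521.7 -154.9   62.3] jaw -0.1 F [-0.2 -0.2  0.4] w -0.001 t 37.45
delta [ 0.336  0.002 -0.005] ang [-0.0008 -0.001  -0.0003]
```

View pics/c25.png

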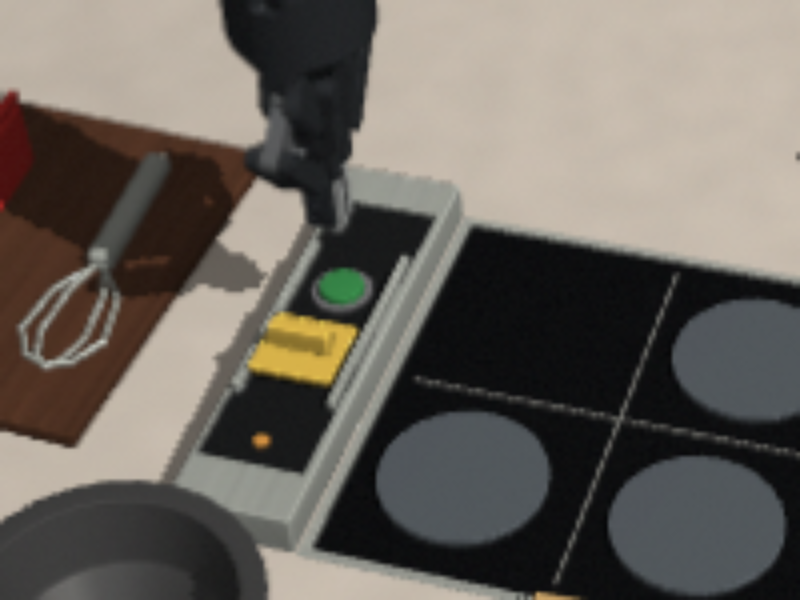

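Button centre measures (521.3,−155.4) and the cover's near edge is at x≈553. I'll check the slates once more from the top before pressing.

```bash
python3 -c "
from h import *
p,d=snap('top','26');slts(p);go(521.2,-155,20,0)"
```

```text
slate rect [497.8  70.7] [85.  87.2] circ [497.7  70.5] 44.6 px [307. 270.] 1312.5
slate rect [614.8 -57.9] [86.7 86. ] circ [614.4 -57.7] 44.3 px [369. 217.] 1266.5
slate rect [618.6  66.2] [85.7 86.8] circ [618.3  66.6] 44.4 px [311. 214.] 1265.5
at [ 521.5 -154.8   62.1] jaw -0.1 F [0.3 0.1 0.1] w 0.003 t 37.5
delta [ 0.351 -0.002 -0.001] ang [-0.0007 -0.0012 -0.0004]
```

Call:
{"api": "apply_moves", "payload": {"steps": [{"delta_pos": [0.15, 0, 0], "angular": [0, 0, 0], "claw": -1}, {"delta_pos": [0.3, 0, 0], "angular": [0, 0, 0], "claw": -1}, {"delta_pos": [0.35, 0, 0], "angular": [0, 0, 0], "claw": -1}, {"delta_pos": [0.35, 0, 0], "angular": [0, 0, 0], "claw": -1}]}}

```text
clock: 37.9
tcp_pos: [520.6, -154.1, 18.6]
tcp_rot: [[-0.006, 0.002, 1.0], [0.003, 1.0, -0.002], [-1.0, 0.003, -0.006]]
force: [0.6, 0.2, -0.2]
gripper_width: 0.001
```

Call:
{"api": "apply_moves", "payload": {"steps": [{"delta_pos": [0.03, 0, 0], "angular": [0, 0, 0], "claw": -1}, {"delta_pos": [0.05, 0, 0], "angular": [0, 0, 0], "claw": -1}, {"delta_pos": [0.065, 0, 0], "angular": [0, 0, 0], "claw": -1}, {"delta_pos": [0.075, 0, 0], "angular": [0, 0, 0], "claw": -1}, {"delta_pos": [0.08, 0, 0], "angular": [0, 0, 0], "claw": -1}]}}

```text
clock: 38.4
tcp_pos: [521.4, -154.5, 10.9]
tcp_rot: [[-0.004, 0.002, 1.0], [0.002, 1.0, -0.002], [-1.0, 0.002, -0.004]]
force: [-4.6, 3.3, 17.9]
gripper_width: 0.001
```

It bottomed out: 18 N at 10.9, against about 11 expected. Letting go and retreating.

Call:
{"api": "apply_moves", "payload": {"steps": [{"delta_pos": [0.005, 0, 0], "angular": [0, 0, 0], "claw": -1}, {"delta_pos": [-0.1, 0, 0], "angular": [0, 0, 0], "claw": -1}, {"delta_pos": [-0.5, 0, 0], "angular": [0, 0, 0], "claw": -1}, {"delta_pos": [-1, 0, 0], "angular": [0, 0, 0], "claw": -1}, {"delta_pos": [-1, 0, -0.3], "angular": [0, 0, 0], "claw": -1}, {"delta_pos": [-1, 0, -0.6], "angular": [0, 0, 0], "claw": -1}, {"delta_pos": [-1, 0, -0.6], "angular": [0, 0, 0], "claw": -1}, {"delta_pos": [-1, 0, -0.6], "angular": [0, 0, 0], "claw": -1}]}}

```text
clock: 39.2
tcp_pos: [449.9, -154.8, 132.0]
tcp_rot: [[-0.003, 0.003, 1.0], [0.001, 1.0, -0.003], [-1.0, 0.001, -0.003]]
force: [0.3, 0.5, -1.5]
gripper_width: -0.003
```

```bash
python3 -c "
from h import *
p,d=snap('scene','27')
h=hsv(p);m=(h[:,:,0]>50)&(h[:,:,0]<80)&(h[:,:,1]>120)&(h[:,:,2]>100)
for c in blobs(m,20,(200,200,280,280)): r=cv2.boundingRect(c);print('btn',r,onz('scene',[(r[0]+r[2]/2-.5,r[1]+r[3]/2-.5)],32))
m=(h[:,:,0]>20)&(h[:,:,0]<32)&(h[:,:,1]>150)&(h[:,:,2]>120)
for c in blobs(m,50,(200,200,280,280)): print('tab',onz('scene',c[:,0],37.5).min(0),onz('scene',c[:,0],37.5).max(0))
P,uv=cloud('scene',d,(242,229,249,233));print('btn z',np.nanmedian(P[:,2]))
p,d=snap('top','27');slts(p);print(observe()['tcp_pos'],observe()['force'])"
```

```text
btn (240, 227, 11, 9) [[ 521.271  -155.3526]]
tab [ 553.468 -179.779] [ 598.2007 -133.4747]
btn z 33.67667870751035
slate rect [497.8  70.7] [85.  87.2] circ [497.8  70.4] 44.5 px [308. 270.] 1306.0
slate rect [614.8 -57.9] [86.7 86. ] circ [614.4 -57.7] 44.3 px [369. 217.] 1266.5
slate rect [618.6  66.2] [85.7 86.8] circ [618.4  66.3] 44.2 px [311. 214.] 1261.5
[ 450.4968 -154.7298  131.5985] [-0.8338 -0.216   0.2443]
```

View pics/scene_27.png

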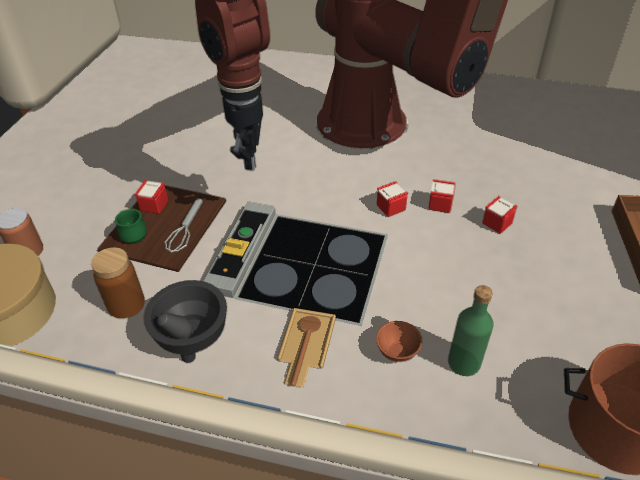

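View pics/top_27.png

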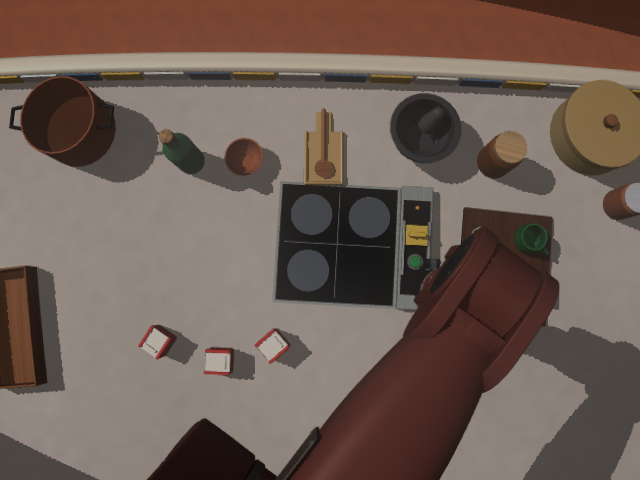

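Final views: the three slates are on the glass, the cellar, mug and whisk are on the board, the cover is open and the button is up. Bystanders are unmoved and the arm is clear. Handing in.

```bash
python3 -c "
from plant import *
print(close_job())"
```

```text
the job is handed in; nothing more can be done
None
```

The job is handed in after about 39 s of the 210 s; no verdict was reported.

**What I did:**
- The salt cellar, whisk and jarrito went from the glass to the wooden board.
- The three slates present were slid, without lifting, onto the glass.
- The lock cover was pushed to its stop; the button was pressed right down (18 N at full depth) and let go.

**Last checks:**
- **Slates:** they are at about (−60, 60), (61, 59) and (61, −66) mm in the panel frame, inside the ±85 mm limit. The last two pictures showed no change.
- **Board things:** all three stand or lie flat in the camera views; I judged the tilt by eye only.
- **Lock and button:** the cover is about 55 mm open. The button top reads about 33.7 mm by depth, so it is up; it should be 32 mm, and the difference is within camera error.
- **Bystanders and arm:** the other kitchen things show no movement. The arm is clear, with no contact force.

**What disagreed:**
- **Fingertip height:** the fingertips sat about 16–18 mm behind the reported TCP when shut, where the description says 14 mm ahead. My first whisk grasp closed above the handle, so I measured the offset and used it from then on. The cellar, gripped before I knew this, was held only near its top, but it was placed upright.
- **Last joint:** it hit its limit on the way to the first slate; I turned the gripper about 90° and carried on.

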